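# Jack up the front of the bench supply and hold it up

## Robot

A 6-joint arm with a two-finger parallel gripper is mounted at the origin on the work surface. World frame = base frame: x ahead of the robot, y to its left, z up, the work surface at z = 0. Lengths are in m, angles in rad, forces in N, time in s.
With the tool pointing down it reaches from about 0.35 to 0.975 m from the base axis. Payload 4.9 kg.
Tool frame: the origin (TCP) lies at the very end of the fingers, on their centre line; the grasp point (between the pads) lies 19 mm behind it (ctrl.pinch_z is the distance from the TCP to the grasp point, in m); z points along the fingers, y is the direction in which the jaws open and shut (so a half turn about z gives the same grasp; the last joint's range is limited). The gripper opens to 85 mm and grips with 20 to 120 N. Pads are 22 mm wide; open, the fingers measure 114 mm over their backs; the gripper's body (76 mm by 85 mm) begins 54 mm behind the grasp point. The pads swing forward as they close: fully open they stand 13 mm farther back than shut.
Start: joints at [1.183, 0.053, 1.613, -0, 1.476, -0.119], TCP at [0.166, 0.603, 0.207] pointing down, gripper open.
Joint ranges: [-3.01, 3.01], [-1.01, 2.22], [0.06, 2.58], [-1.02, 4.17], [0.09, 2.62], [-3.14, 3.14]. Speed limits (rad/s): [2.57, 2.57, 3.14, 3.14, 3.14, 3.14].

## Interface

Orientations are given as a rotation vector (axis times angle).
In Python, from station import ctrl gives the robot as it stands.
- The arm moves only by the tool carry_out, never from a script. Its argument "series" is a list of rows, each a list of 7 numbers: the shift along the world's x, y, z each as a share of 0.025 m, from -1 to 1, then the turn, a rotation vector about the world's x, y, z each as a share of 0.1 rad, from -1 to 1, then the opening, from 0 (shut) to 1 (fully open). A call has 1 to 12 rows; each row shifts and turns the commanded pose from where the row before left it; what a row does not reach is not made up. A row lasts 1/10 s, in which the tool goes at most 50 mm and 8.59 degrees, less where a joint would pass 70% of its speed; a pose out of reach is approached as far as the arm can. A call with a number of a shift or a turn outside -1 to 1 is refused whole. A call with a gripper value outside its range is refused whole. The fingers move at their own pace and stop on an object; "grip_force" is the grip in N (left out, the last holds). Time passes only in rows, so rows that do not move let the fingers close. It gives the time, the measured TCP pose, the force and the opening at its end, in the units of the state.
- ctrl.get_obs(): the state, without advancing time (a new reading comes with each control period).
- ctrl.get_image(name): name is "side" or "top"; returns a dict with "frame" (384x512x3 uint8, blue, green, red), "fx", "fy", "cx", "cy" (pixels), "R" (3x3) and "t" (3): a world point X has camera coordinates R X + t. Camera axes: x right, y down, z forward; pixel columns grow to the right and rows downward; lengths in m; the calibration is good to about 2 mm. A picture is of the moment at which its call begins. There is no depth.
- ctrl.finish_job(): hands the job in, once; it reports no verdict.
Trained networks look in a picture, given as the dict that the camera call returned (one of the last four; its "shot" number tells which), for a name from the list of things; names that differ only in an ending like _2 or _b are one class to them, and where a whole thing is asked for, a point or a joint stands for the part that bears it (a point fixed in the world has none). Each returns a list of dicts, best first, with "p" (0 to 1); they miss things now and then, are a little off and sometimes report something else, mostly with a low value. They report only what shows in the picture. A call takes as long as a camera call. They do not tell look-alikes from the thing itself.
- ctrl.trace(picture, name): "mask" (384x512 bool, what is visible of it) and "rect" ([left, top, width, height] as shares, 0 to 1, of the picture: columns of its width, rows of its height, round what is visible of it).
- ctrl.mark_of(picture, name): "position" ([column, row] as shares, 0 to 1, of the picture: columns of its width, rows of its height: a listed point, or the origin of a listed thing).
The state is a dict: "t": time; "q": joint angles; "dq": joint speeds; "effort": joint torques, N m; "tool_pos": TCP position; "tool_rot": TCP orientation; "contact_force": force on the tool from outside, world axes, zero at the start; "wrist_torque": the same for the moment, N m; "opening": finger opening in m.
Only numpy, scipy, OpenCV 4.12 (cv2) and the standard library are available. Lean on these libraries where they do the work, as an engineer would, in place of code of your own. Each camera call takes 0.05 s, during which the arm holds its last target.

## Task

Raise the front of the power supply so that a spacer can be slipped in: first swing the tilt stand's lock lever into the marked middle notch, then slide the lever jack in until its saddle is squarely under the lift boss, so that the boss will land wholly on it, and let go of the jack. Push the jack's handle fully down once as a trial stroke, let it come all the way back up, then push it fully down again and finish while still holding it down, with the supply carried by the jack alone and the lever still in its notch. Do not shift the jar, the carton or the screwdriver.

Things in the scene. Friction and masses are not known exactly. Their poses are not given: they have to be found in the camera images.
- stand: Fixed dark steel tilt stand under the power supply. Origin on the bench straight below the lift boss; +y runs level from the boss to the hinge 285 mm behind it, +x to the lock lever's side, z up. The stand's feet begin at y = +45 mm (x from -90 to +90), the lever's foot at x = +75; the jack has room below the tongue up to there. Yaw within about 0.2 rad.
- supply: Beige power supply, 150 (x) x 230 (y) x 110 mm high, 3 to 4.4 kg, on a steel plate hinged at the back; origin on the hinge, 73 mm up. Front panel 50 mm behind the boss, top 186 mm up. The plate's front tongue, 70 mm wide, ends 35 mm before the boss; lowered, it lies 70 to 76 mm above the bench. A claw of the lever holds the plate down unless the lever is in the middle notch.
- lift_boss (a point): Centre of the lower face of the lift boss, a round steel stud 24 mm across and 6 mm deep under the tongue; a 24 mm disc with a dark cross on the tongue's upper side marks it from above. 64 mm above the bench when lowered.
- lock_lever (a joint): Lock lever angle v (rad), about an upright pivot at x = +115, y = +40 mm of the stand; grows clockwise seen from above. The knob lies 75 mm from the pivot in the stand's direction (sin(0.65 - v), -cos(0.65 - v)). Range 0 to 1.3, sprung notches at 0 (locked), 0.65 (free, marked, pointing along the stand's -y) and 1.3 (locked). Starts between 0 and 0.25.
- lever_knob (a point): Centre of the top of the lever's black upright round knob, 20 mm across, from 77 to 129 mm above the bench. It can be gripped or pushed. Each notch lies between two radial ridges on the disc below (120 mm across, 66 mm up); passing a ridge takes 2 to 5 N at the knob, and the lever clicks in within 0.03 rad of the notch.
- notch_mark (a point): Where the lever must point: straight below the knob's centre when it is in the marked notch, 66 mm above the bench, just beyond the small pointer with a dark dot on the rim of the lever's disc beside the middle notch.
- jack: Loose lever jack of aluminium and steel, about 0.9 kg, on a flat base plate 100 (x) x 220 (y from -190 to +30) x 12 mm. Origin on the underside straight below the saddle's centre; +y is its front (saddle), -y the handle's end. Starts before the stand, front roughly towards it, up to 0.5 rad askew to it. Slides on the bench with 3 to 10 N.
- saddle_top (a point): Centre of the top of the saddle, a flat round steel plate 48 mm across, on the jack's z axis; 54 mm above the bench with the handle up, so it passes 10 mm below the lift boss. It rises 50 mm for each radian of the handle (37 mm in all).
- carry_bar (a point): Middle of the jack's carrying bow: a level round bar 12 mm thick along the jack's x, 84 mm long on two upright legs, 130 mm above the bench and 70 mm behind (-y of) the jack's origin. Grasp from above, closing along the jack's y, fingertips no lower than 105 mm above the bench: the pump handle passes below it.
- handle (a joint): Pump handle angle v (rad): 0 all the way up (sprung), 0.75 at its hard stop; from 0.55 on it counts as fully down, no need to bear on the stop. Hinge along the jack's x, 40 mm to -y of its origin, 45 mm up; the pad's centre lies 130 cos(0.6 - v) mm to -y and 130 sin(0.6 - v) mm up from it. Takes 2 to 5 N unloaded, 7 to 15 N lifting the supply; let go, it rises.
- handle_pad (a point): Centre of the upper face of the rubber pad on the handle's end, 50 (jack's x) x 42 x 8 mm, to be pushed from above with closed fingers; it slopes 0.4 rad with the handle up, is level at 0.4 and slopes the other way beyond. About 122 mm above the bench when up, 49 mm at 0.6, 30 mm at the stop.
- jar: Bystander: amber jar with white lid, 50 mm across, 70 mm high; origin at the centre of its underside.
- carton: Bystander: white carton 130 x 80 x 60 mm high; origin at the centre of its underside.
- driver: Bystander: black screwdriver 180 mm long lying on the bench; x along it.
There are look-alikes about, which are no part of the job. Of the things that look like the jack, take the one that is nearest to the robot's base at the start.

How it is judged:
By the outcome, as a careful person would: the job done as asked, in the order asked, and still so for the second after the job is handed in, while the arm keeps its last pose, push and grip.
It also fails if it takes over 72 s, if anything falls off the work surface, if the arm or the gripper's body presses on something with over 40 N, if the wrist force passes 120 N, or if a joint passes its speed limit or range.

## Working session

There is one attempt and no reset: what is moved stays moved. The work goes in short steps, Python scripts to look and compute and a tool call to move; the robot and the scene stay as the last step left them, time stands still between calls to the robot, and variables do not carry over. Pictures are saved under pics/ and viewed, and the job is handed in when it is done.

Besides the shell and the picture viewer there is one more tool, called after "Emit:" by a JSON object that holds its "name" and its "arguments", one argument or row to a line. carry_out: Moves the arm, as the interface text tells. Shift numbers are shares of 0.025 m and turn numbers shares of 0.1 rad, none past 1 either way. Its arguments: {"type":"object","properties":{"series":{"type":"array"},"grip_force":{"type":"number"}},"required":["series"]}

```bash
ls; mkdir -p pics
python3 - <<'E'
from station import ctrl
import cv2
o=ctrl.get_obs(); print({k:o[k] for k in ('t','tool_pos','tool_rot','opening','contact_force')})
for n in('top','side'):
    p=ctrl.get_image(n); cv2.imwrite(f'pics/{n}0.png',p['frame'])
    print(n,p['fx'],p['cx'],p['cy'],p['R'],p['t'],p['shot'])
    for nm in ['stand','supply','lift_boss','lever_knob','notch_mark','jack','saddle_top','carry_bar','handle_pad','jar','carton','driver']:
        try: print(nm,[(round(d['p'],2),round(d['position'][0]*512,1),round(d['position'][1]*384,1)) for d in ctrl.mark_of(p,nm)])
        except Exception as e: print(nm,e)
E
```

```text
pics
{'t': 0.0, 'tool_pos': array([0.16570725, 0.60190297, 0.20562425]), 'tool_rot': array([-0.42089674, -3.11269221,  0.00327175]), 'opening': 0.08568016698651605, 'contact_force': array([ 0.00298765, -0.65926204,  1.06864113])}
top 453.1022642741387 254.60766719140764 192.79506970137842 [[-0.02309387 -0.99966174 -0.01196192]
 [-0.99800481  0.02375558 -0.05849845]
 [ 0.05876283  0.01058709 -0.99821583]] [-0.08728507  0.53596041  1.65083518] 1
stand [(0.58, 193.5, 214.1)]
supply [(0.73, 114.7, 228.3)]
lift_boss [(0.65, 190.5, 207.4), (0.4, 196.3, 175.2)]
lever_knob [(0.63, 186.4, 162.7), (0.4, 280.8, 147.3)]
notch_mark [(0.86, 194.1, 172.6)]
jack [(0.88, 231.2, 111.3), (0.81, 402.9, 205.1), (0.69, 146.5, 140.1), (0.6, 252.7, 212.0)]
saddle_top [(0.62, 231.1, 110.4), (0.58, 251.6, 208.6), (0.53, 409.5, 204.3), (0.51, 145.0, 133.8)]
carry_bar [(0.84, 120.2, 129.1), (0.82, 212.3, 113.3), (0.82, 417.8, 186.7), (0.69, 314.4, 258.3), (0.61, 272.9, 214.3)]
handle_pad [(0.65, 417.1, 161.2), (0.64, 298.1, 219.2), (0.61, 97.3, 122.9), (0.52, 195.2, 129.3), (0.51, 312.7, 259.0)]
jar [(0.54, 282
[... 314 characters left out ...]
.6)]
supply [(0.59, 182.8, 143.9), (0.35, 227.2, 223.4), (0.3, 244.5, 169.3)]
lift_boss [(0.65, 208.6, 173.4), (0.52, 221.7, 207.0)]
lever_knob [(0.54, 254.4, 152.3)]
notch_mark [(0.63, 243.1, 170.4)]
jack [(0.94, 294.3, 367.8), (0.77, 225.0, 223.1), (0.64, 247.1, 171.0), (0.56, 266.8, 160.2)]
saddle_top [(0.69, 223.9, 206.7), (0.67, 319.6, 179.5), (0.67, 290.9, 351.5), (0.58, 271.4, 145.4)]
carry_bar [(0.72, 334.5, 320.6), (0.71, 264.7, 121.3), (0.66, 306.7, 153.8), (0.65, 223.5, 200.3), (0.35, 224.7, 218.9)]
handle_pad [(0.66, 263.5, 117.7), (0.59, 365.8, 319.4), (0.5, 288.5, 150.9), (0.47, 226.6, 218.8)]
jar [(0.89, 306.2, 225.8)]
carton [(0.57, 321.3, 280.8)]
driver [(0.7, 179.9, 282.2)]
```

Run:
```python
import cv2
for n in('top','side'):
    f=cv2.imread(f'pics/{n}0.png'); cv2.imwrite(f'pics/{n}0b.png',cv2.resize(f,(800,600),interpolation=cv2.INTER_CUBIC))
```

```text
(no output)
```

View pics/top0b.png

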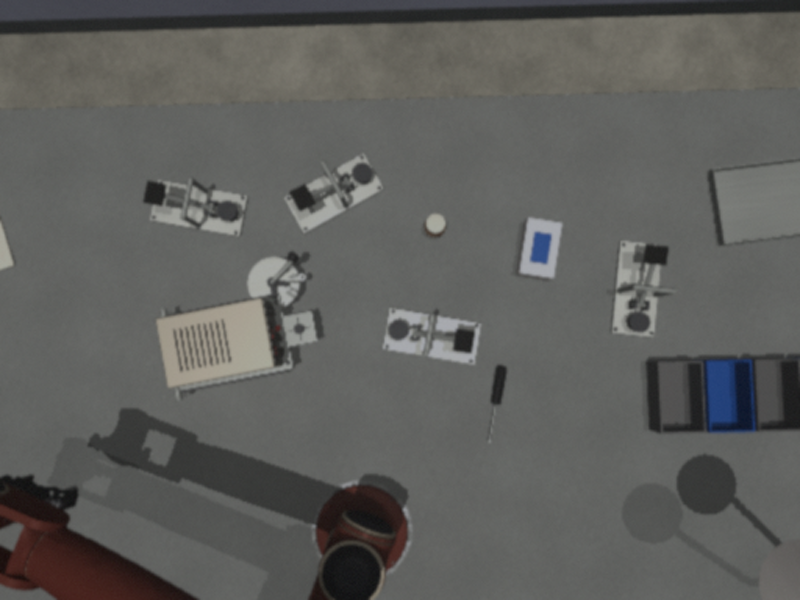

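View pics/side0b.png

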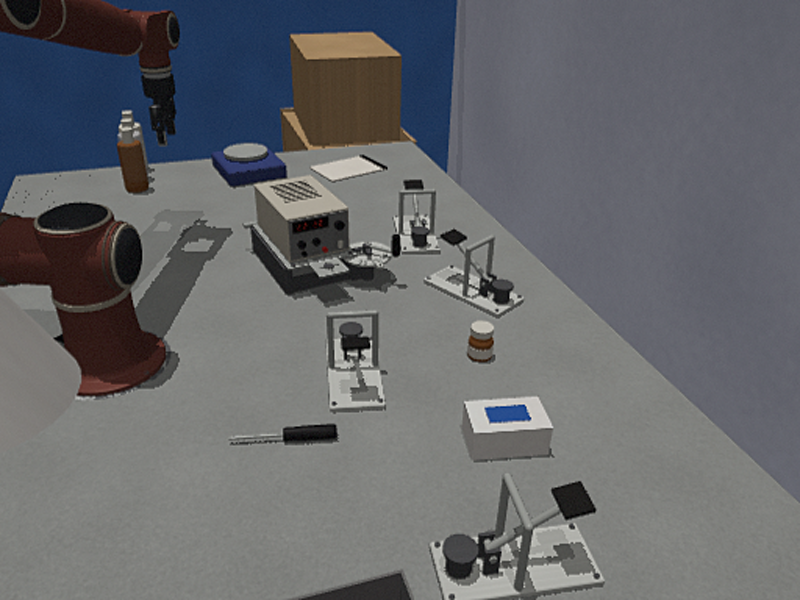

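Four jack-like things show in the top view (800x600): A (197,207), B (335,192), C (432,335) and D (638,288). The robot base axis is at about (360,531). C is clearly the nearest, and its front faces the stand. I'll measure and enlarge it.

```bash
cat > h.py <<'E'
import numpy as np, cv2
from scipy.optimize import least_squares
def ray(p,uv):
    d=np.array([(uv[0]-p['cx'])/p['fx'],(uv[1]-p['cy'])/p['fy'],1]); R=np.array(p['R']); 
    return -R.T@np.array(p['t']), R.T@d
def at(p,uv,z):
    c,d=ray(p,uv); return c+d*(z-c[2])/d[2]
def proj(p,X):
    X=np.atleast_2d(X); Y=X@np.array(p['R']).T+np.array(p['t'])
    return np.c_[p['fx']*Y[:,0]/Y[:,2]+p['cx'],p['fy']*Y[:,1]/Y[:,2]+p['cy']]
def marks(ctrl,p,nm): return [(round(d['p'],2),np.array(d['position'])*[512,384]) for d in ctrl.mark_of(p,nm)]
E
python3 - <<'E'
from station import ctrl
from h import *
T=ctrl.get_image('top');S=ctrl.get_image('side')
hs=dict(lift_boss=.070,lever_knob=.129,notch_mark=.066,jack=0,saddle_top=.054,carry_bar=.13,handle_pad=.122,jar=0,carton=0,driver=0.01,stand=0,supply=.073)
for nm,z in hs.items():
    for P,n in((T,'T'),(S,'S')):
        print(nm,n,[(m[0],m[1].round(1).tolist(),at(P,m[1],z)[:2].round(4).tolist()) for m in marks(ctrl,P,nm)])
f=T['frame']; c=f[130:250,90:310]; cv2.imwrite('pics/topc.png',cv2.resize(c,None,fx=3.6,fy=3.6,interpolation=cv2.INTER_CUBIC))
f=S['frame']; c=f[105:270,150:330]; cv2.imwrite('pics/sidec.png',cv2.resize(c,None,fx=3.6,fy=3.6,interpolation=cv2.INTER_CUBIC))
E
```

```text
lift_boss T [(0.55, [193.3, 205.9], [0.4891, 0.1187])]
lift_boss S [(0.94, [210.3, 173.3], [0.4705, 0.1148]), (0.36, [321.1, 281.9], [0.6032, -0.4935])]
lever_knob T [(0.58, [183.3, 162.4], [0.6378, 0.1422])]
lever_knob S [(0.63, [255.8, 151.8], [0.637, 0.1181])]
notch_mark T [(0.6, [194.1, 175.7], [0.5971, 0.1147])]
notch_mark S [(0.68, [305.0, 228.4], [0.6577, -0.2746]), (0.64, [221.2, 217.4], [0.4413, -0.1527]), (0.55, [245.9, 169.4], [0.6004, 0.1151]), (0.4, [323.4, 278.9], [0.6155, -0.4817])]
jack T [(0.96, [251.8, 210.6], [0.4689, -0.0878]), (0.83, [403.0, 206.6], [0.4707, -0.6458]), (0.82, [147.1, 138.7], [0.7472, 0.2984]), (0.69, [231.6, 111.6], [0.8418, -0.0203])]
jack S [(0.77, [269.5, 160.8], [0.7503, 0.2765]), (0.65, [228.0, 217.6], [0.4845, -0.0665]), (0.31, [209.0, 170.6], [0.4975, 0.2629])]
saddle_top T [(0.7, [410.0, 206.8], [0.4683, -0.6537]), (0.69, [192.2, 176.1], [0.5971, 0.1233]), (0.66, [250.1, 209.3], [0.4726, -0.0828]), (0.64, [145.6, 131.9], [0.7623, 0.2902]), (0.51, [229.8, 108.4], [0.8407, -0.0172])]
saddle_top S [(0.74, [291.2, 351.5], [0.4628, -0.6493]), 
[... 1091 characters left out ...]
206.8, 184.8], [0.4653, 0.1587])]
carton T [(0.72, [340.0, 160.2], [0.6484, -0.4199]), (0.63, [252.9, 211.6], [0.4652, -0.0917])]
carton S [(0.65, [318.1, 280.5], [0.6376, -0.4194])]
driver T [(0.57, [108.9, 225.8], [0.425, 0.4401]), (0.49, [315.9, 258.4], [0.2889, -0.318])]
driver S [(0.69, [182.7, 280.3], [0.292, -0.3264]), (0.44, [322.1, 279.3], [0.6441, -0.4278])]
stand T [(0.88, [195.1, 214.0], [0.4612, 0.1226]), (0.74, [313.7, 257.5], [0.2914, -0.3112]), (0.29, [193.9, 175.9], [0.603, 0.125])]
stand S [(0.57, [204.7, 187.5], [0.4538, 0.1419])]
supply T [(0.85, [112.2, 229.8], [0.411, 0.4075]), (0.67, [276.6, 211.0], [0.464, -0.1767])]
supply S [(0.89, [180.3, 140.6], [0.4163, 0.4082])]
```

View pics/topc.png

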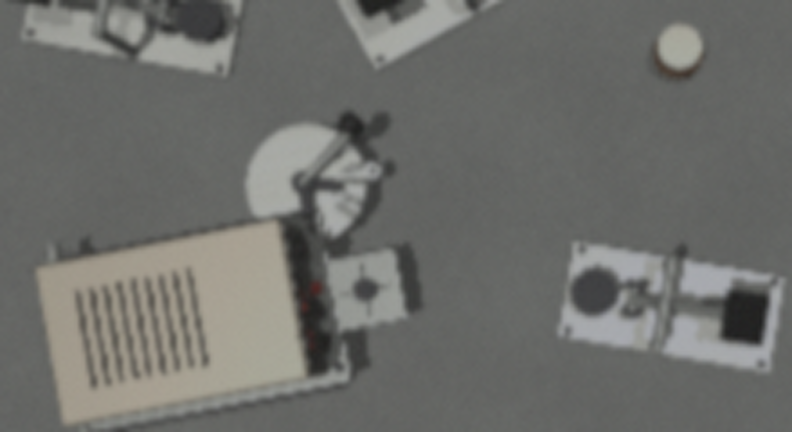

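View pics/sidec.png

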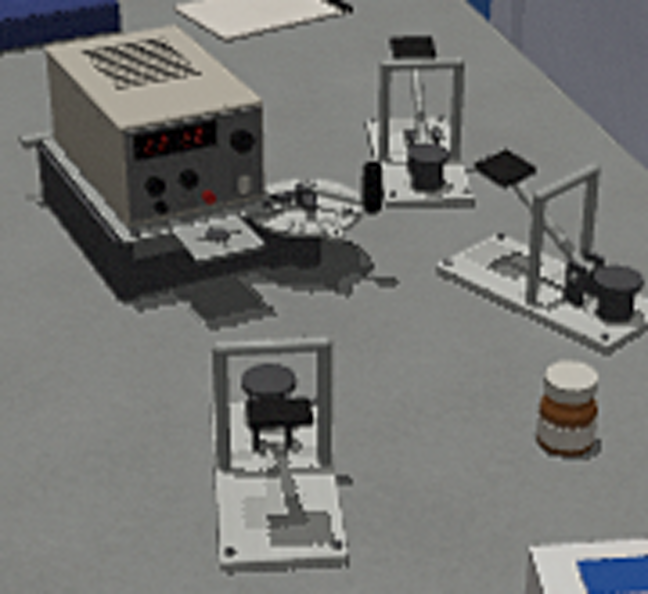

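Run:
```python
from station import ctrl
from h import *
T=ctrl.get_image('top');S=ctrl.get_image('side')
cT=lambda u,v:(90+u/3.6,130+v/3.6)
cS=lambda u,v:(150+u/3.6,105+v/3.6)
# stand
obs=[(T,(0,0,.076),cT(366,290)),(T,(.115,.04,.08),cT(303,182)),
(T,(.075,.05,.186),cT(281,221)),(T,(.075,.28,.186),cT(36,267)),(T,(-.075,.28,.186),cT(64,426)),(T,(-.075,.05,.186),cT(307,377)),
(T,(.035,-.035,.076),cT(402,248)),(T,(-.035,-.035,.076),cT(413,320)),
(S,(0,0,.076),cS(217,235)),(S,(.035,-.035,.076),cS(264,243)),(S,(-.035,-.035,.076),cS(212,258)),
(S,(-.075,.05,.186),cS(124,128)),(S,(.075,.05,.186),cS(263,97)),(S,(-.075,.28,.186),cS(47,46))]
def fit(obs,x0):
    def X(q,m):
        c,s=np.cos(q[2]),np.sin(q[2]); return np.array([q[0]+c*m[0]-s*m[1],q[1]+s*m[0]+c*m[1],m[2]])
    f=lambda q:np.concatenate([proj(P,X(q,m))[0]-uv for P,m,uv in obs])
    r=least_squares(f,x0,loss='soft_l1'); print(r.x.round(4)); print(r.fun.reshape(-1,2).round(1).tolist()); return r.x
s=fit(obs,[.47,.12,.1])
jo=[(T,(.05,.03,.012),cT(574,240)),(T,(.05,-.19,.012),cT(785,279)),(T,(-.05,-.19,.012),cT(770,370)),(T,(-.05,.03,.012),cT(558,336)),
(T,(0,0,.054),cT(595,291)),(T,(0,-.147,.122),cT(745,316)),
(S,(0,0,.054),cS(270,379)),(S,(-.05,-.19,.012),cS(219,562)),(S,(.05,-.19,.012),cS(347,557)),(S,(-.042,-.07,.136),cS(215,343)),(S,(.042,-.07,.136),cS(330,341))]
j=fit(jo,[.47,-.09,-.1])
c,sn=np.cos(s[2]),np.sin(s[2])
W=lambda x,y:(s[0]+c*x-sn*y,s[1]+sn*x+c*y)
piv=np.array(W(.115,.04)); print('pivot',piv.round(4))
kt=at(T,cT(349,124),.129)[:2]; ks=at(S,cS(373,167),.129)[:2]
kt2=at(T,(183.3,162.4),.129)[:2]
for k in(kt,ks,kt2):
    d=k-piv; d=np.array([c*d[0]+sn*d[1],-sn*d[0]+c*d[1]]); print(k.round(4),np.linalg.norm(d).round(4),'v',(.65-np.arctan2(d[0],-d[1])).round(3))
for v in(0,.1,.2,.65,.75,.9): print(v,np.round(W(.115+.075*np.sin(.65-v),.04-.075*np.cos(.65-v)),4))
print(ctrl.get_obs()['t'])
```

```text
[0.4733 0.1225 0.171 ]
[[0.3, -0.2], [0.6, 0.1], [-0.0, -1.0], [-0.2, -0.4], [-0.1, 0.2], [1.0, 0.3], [-1.8, -0.1], [-1.2, -0.7], [0.2, 0.4], [0.5, 0.4], [-3.9, 0.5], [-1.4, -0.3], [0.5, 0.6], [-0.9, -0.3]]
[ 0.4661 -0.1004 -0.202 ]
[[0.2, -0.3], [0.5, -0.5], [-0.0, 1.1], [-0.3, -0.2], [-0.2, 0.2], [0.1, 0.5], [-0.1, -0.2], [-0.0, 0.4], [0.5, -0.2], [1.3, 0.0], [-1.3, -0.7]]
pivot [0.5798 0.1815]
[0.6304 0.1297] 0.0724 v 0.047
[0.6307 0.1233] 0.0773 v 0.102
[0.6378 0.1422] 0.0701 v -0.154
0 [0.6347 0.1304]
0.1 [0.6293 0.1252]
0.2 [0.6234 0.1205]
0.65 [0.5925 0.1076]
0.75 [0.5851 0.1067]
0.9 [0.5739 0.1067]
2.7
```

The enlarged crops agree: C (crop 595,291 saddle; 745,316 pad) is the jack to use. Its base, bow and saddle fit the given sizes to about 1 px. Poses found:

| Thing | Pose |
|---|---|
| Boss | (0.473, 0.1225), yaw 0.171 |
| Jack | (0.466, -0.100), yaw -0.202 |
| Knob | about (0.631, 0.127), v about 0.07 |

I'll move to the knob now.

Emit:
{"name": "carry_out", "arguments": {
  "series": [
    [0,0,1,0,0,0,1],
    [1,-1,1,0,0,0,1],
    [1,-1,0,0,0,0,1],
    [1,-1,0,0,0,0,1],
    [1,-1,0,0,0,0,1],
    [1,-1,0,0,0,0,1],
    [1,-1,0,0,0,0,1],
    [1,-1,0,0,0,0,1],
    [1,-1,0,0,0,0,1],
    [1,-1,0,0,0,0,1],
    [1,-1,0,0,0,0,1],
    [1,-1,0,0,0,0,1]
  ],
  "grip_force": 40
}}

```text
t: 3.9
tool_pos: [0.4419, 0.3264, 0.2571]
tool_rot: [0.421, 3.113, 0.0]
contact_force: [-0.5, -0.0, -0.2]
opening: 0.0851
```

Emit:
{"name": "carry_out", "arguments": {
  "series": [
    [1,-1,0,0,0,0,1],
    [1,-1,0,0,0,0,1],
    [1,-1,0,0,0,0,1],
    [1,-1,0,0,0,0,1],
    [1,-1,0,0,0,0,1],
    [1,-1,0,0,0,0,1],
    [1,-1,0,0,0,0,1],
    [0.6,-1,-0.5,0,0,0,1],
    [0,0,-1,0,0,0,1],
    [0,0,-1,0,0,0,1],
    [0,0,0,0,0,0,1]
  ]
}}

```text
t: 5.0
tool_pos: [0.6284, 0.1269, 0.1894]
tool_rot: [-0.421, -3.105, 0.003]
contact_force: [-0.4, 0.2, 0.3]
opening: 0.0857
```

Run:
```python
from station import ctrl
from h import *
T=ctrl.get_image('top');S=ctrl.get_image('side')
o=ctrl.get_obs();print(o['t'],o['tool_pos'].round(4),o['tool_rot'].round(3),o['contact_force'].round(1))
a=cv2.resize(T['frame'][130:230,140:250],None,fx=3.6,fy=3.6,interpolation=cv2.INTER_CUBIC)
b=cv2.resize(S['frame'][90:190,200:310],None,fx=3.6,fy=3.6,interpolation=cv2.INTER_CUBIC)
cv2.imwrite('pics/k1.png',np.hstack([a,b]))
for P in(T,S): print(marks(ctrl,P,'lever_knob'))
```

```text
5.1 [0.6308 0.1276 0.1943] [-0.421 -3.112  0.   ] [0.2 0.6 1. ]
[(0.4, array([295.9872, 216.192 ]))]
[(0.72, array([251.904, 150.912]))]
```

View pics/k1.png

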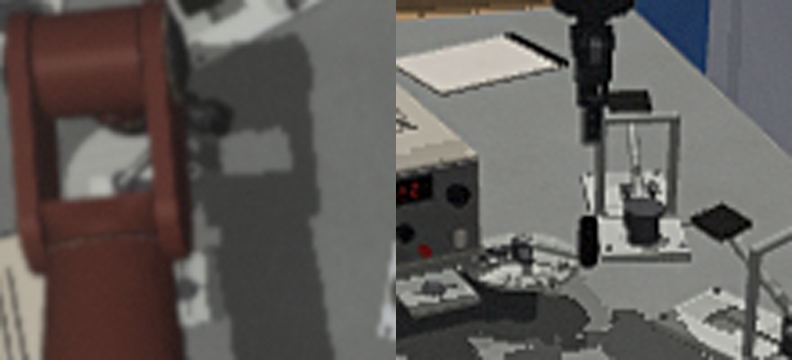

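The side view shows the fingers (591,130) straight above the knob (588,240). I'll go down and grip.

Emit:
{"name": "carry_out", "arguments": {
  "series": [
    [0,0,-1,0,0,0,1],
    [0,0,-1,0,0,0,1],
    [0,0,-1,0,0,0,1],
    [0,0,-0.7,0,0,0,1],
    [0,0,0,0,0,0,1],
    [0,0,0,0,0,0,0.2],
    [0,0,0,0,0,0,0],
    [0,0,0,0,0,0,0],
    [0,0,0,0,0,0,0],
    [0,0,0,0,0,0,0]
  ],
  "grip_force": 40
}}

```text
t: 6.2
tool_pos: [0.633, 0.1288, 0.1049]
tool_rot: [0.42, 3.108, 0.005]
contact_force: [1.2, 3.8, 4.7]
opening: 0.0123
```

Run:
```python
from station import ctrl
from h import *
S=ctrl.get_image('side')
o=ctrl.get_obs();print(o['t'],o['tool_pos'].round(4),o['contact_force'].round(1),o['opening'])
b=cv2.resize(S['frame'][90:190,200:310],None,fx=5,fy=5,interpolation=cv2.INTER_CUBIC)
cv2.imwrite('pics/k2.png',b)
```

```text
6.25 [0.6329 0.1285 0.1048] [-0.2  0.3  4.6] 0.0045850312349991025
```

View pics/k2.png

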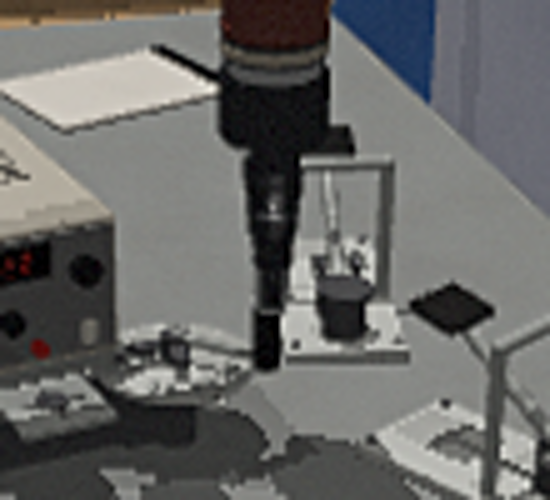

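The fingers closed to 4.6 mm, so the knob was missed or slipped out. I'll check where the projections lie.

Run:
```python
from station import ctrl
from h import *
T=ctrl.get_image('top');S=ctrl.get_image('side')
o=ctrl.get_obs();print(o['t'],o['tool_pos'].round(4),o['contact_force'].round(1),o['opening'])
p=o['tool_pos']
out=[]
for P,(r0,c0) in((T,(130,140)),(S,(90,200))):
    a=cv2.resize(P['frame'][r0:r0+100,c0:c0+100],None,fx=4,fy=4,interpolation=cv2.INTER_CUBIC)
    for X,col in((p,(0,0,255)),([p[0],p[1],.129],(0,255,0)),([.6304,.127,.129],(255,255,0)),([.6304,.127,.077],(255,0,255))):
        u=((proj(P,X)[0]-[c0,r0])*4).astype(int); print(u); cv2.circle(a,tuple(int(x) for x in u),3,col,-1)
    out.append(a)
cv2.imwrite('pics/k3.png',np.hstack(out))
```

```text
6.35 [0.6328 0.128  0.1045] [0.8 1.4 6.5] 0.00012898965600748464
[194 138]
[189 134]
[190 137]
[200 144]
[214 267]
[215 243]
[212 243]
[211 296]
```

View pics/k3.png

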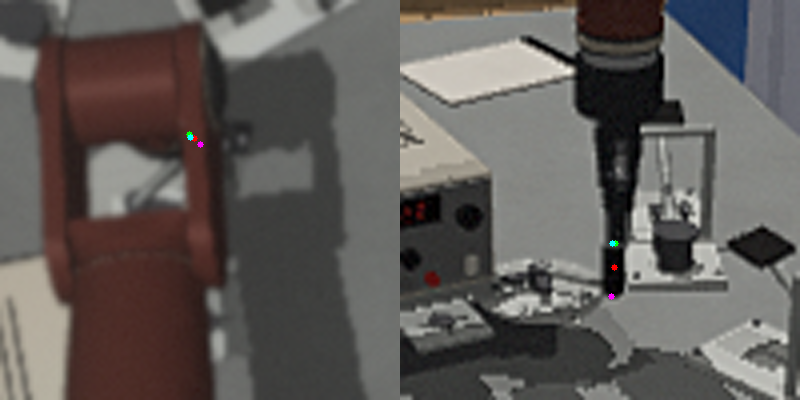

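Run:
```python
from station import ctrl
from h import *
S=ctrl.get_image('side')
o=ctrl.get_obs();print(o['t'],o['tool_pos'].round(4),o['contact_force'].round(1),o['opening'],o['wrist_torque'].round(2))
g=lambda f:(255*(f/255.)**.45).astype(np.uint8)
a=S['frame'][110:180,225:285]; b=cv2.imread('pics/side0.png')[110:180,225:285]
cv2.imwrite('pics/k4.png',np.hstack([cv2.resize(g(x),None,fx=6.6,fy=6.6,interpolation=cv2.INTER_NEAREST) for x in(a,b)]))
```

```text
6.4 [0.6329 0.128  0.1045] [0.5 1.  6.5] -2.293988499790221e-06 [ 0.2  -0.07  0.09]
```

View pics/k4.png

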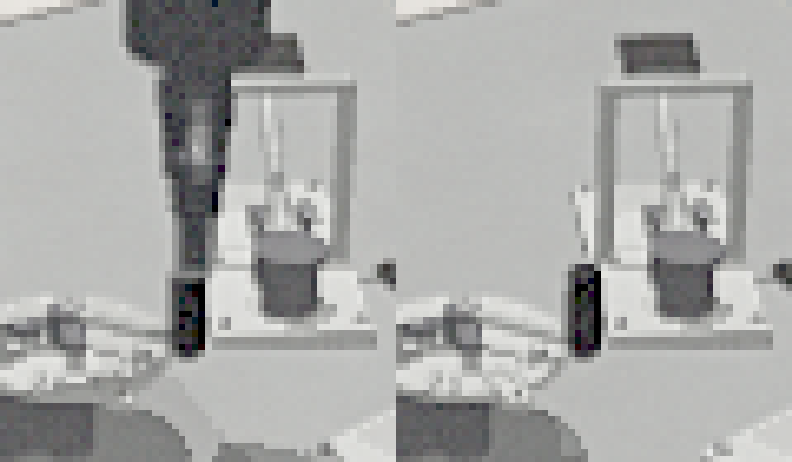

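Emit:
{"name": "carry_out", "arguments": {
  "series": [
    [0,0,1,0,0,0,0],
    [0,0,1,0,0,0,0],
    [0,0,1,0,0,0,0],
    [-1,1,0,0,0,0,1],
    [-1,1,0,0,0,0,1],
    [-1,1,0,0,0,0,1],
    [-1,1,0,0,0,0,1],
    [0,0,0,0,0,0,1]
  ]
}}

```text
t: 7.2
tool_pos: [0.5283, 0.2298, 0.1767]
tool_rot: [-0.415, -3.113, -0.0]
contact_force: [0.8, -0.0, 0.1]
opening: 0.0725
```

Run:
```python
from station import ctrl
from h import *
T=ctrl.get_image('top');S=ctrl.get_image('side')
o=ctrl.get_obs();print(o['t'],o['tool_pos'].round(4),o['contact_force'].round(1),o['opening'],o['wrist_torque'].round(2))
g=lambda f:(255*(f/255.)**.6).astype(np.uint8)
z=lambda f,r,c:cv2.resize(g(f[r:r+60,c:c+60]),None,fx=6.6,fy=6.6,interpolation=cv2.INTER_CUBIC)
T0=cv2.imread('pics/top0.png');S0=cv2.imread('pics/side0.png')
cv2.imwrite('pics/k5.png',np.vstack([np.hstack([z(T['frame'],145,160),z(T0,145,160)])]))
cv2.imwrite('pics/k6.png',np.vstack([np.hstack([z(S['frame'],130,220),z(S0,130,220)])]))
```

```text
7.3 [0.5306 0.2278 0.1769] [-0.   0.4  1. ] 0.0847194375275903 [0.01 0.07 0.03]
```

View pics/k5.png

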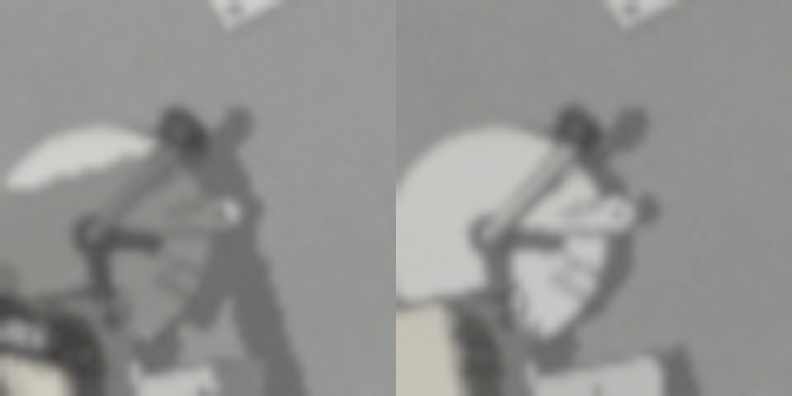

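View pics/k6.png

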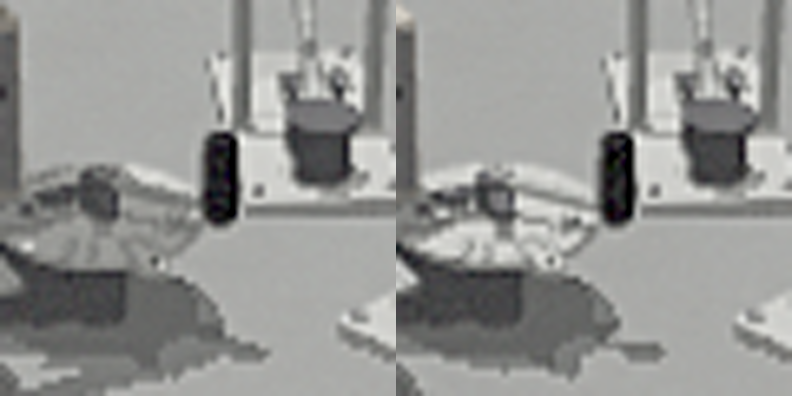

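Moving off diagonally at z=0.177 took me close over the supply's edge (top 0.186), with no contact felt. I'll go up first, then check whether the fingertips really lie at the reported TCP.

Emit:
{"name": "carry_out", "arguments": {
  "series": [
    [0,0,1,0,0,0,1],
    [0,0,1,0,0,0,1],
    [1,-1,0,0,0,0,1],
    [0,0,0,0,0,0,1]
  ]
}}

```text
t: 7.7
tool_pos: [0.5591, 0.1996, 0.2283]
tool_rot: [0.427, 3.109, -0.001]
contact_force: [-0.3, -0.1, 0.8]
opening: 0.0853
```

Run:
```python
from station import ctrl
from h import *
S=ctrl.get_image('side')
o=ctrl.get_obs();print(o['t'],o['tool_pos'].round(4),o['contact_force'].round(1),o['opening'])
S0=cv2.imread('pics/side0.png')
g=lambda f:(255*(f/255.)**.5).astype(np.uint8)
out=[]
for f,p in((S0,np.array([.1657,.6019,.2056])),(S['frame'],o['tool_pos'])):
    u=proj(S,p)[0]; c,r=(u-30).astype(int); print(u)
    r=max(r,0)
    a=cv2.resize(g(f[r:r+60,c:c+60]),(396,396),interpolation=cv2.INTER_NEAREST)
    for dz,col in((0,(0,0,255)),(.013,(0,255,0)),(.025,(255,0,0))):
        w=(proj(S,p+[0,0,dz])[0]-[c,r]+.5)*6.6; cv2.circle(a,(int(w[0]),int(w[1])),3,col,-1)
    out.append(a)
cv2.imwrite('pics/k7.png',np.hstack(out))
```

```text
7.75 [0.5576 0.2006 0.2271] [ 0.9  0.6 -1. ] 0.08532194496606635
[108.17783085  98.43380957]
[227.48635823 119.30095671]
```

View pics/k7.png

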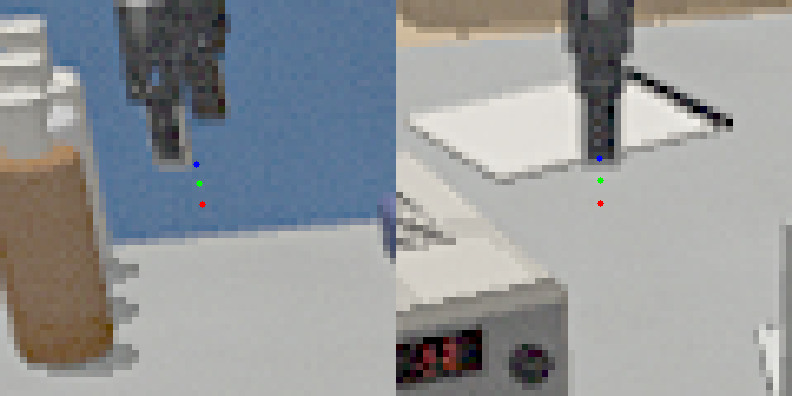

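The picture shows the fingertips about 25 mm above the reported TCP. The fingers closed on top of the knob, whose 129 mm top stopped the TCP at 0.1045. So the real tip is at TCP + 0.0245, and I'll use that from here on.

Emit:
{"name": "carry_out", "arguments": {
  "series": [
    [1,-1,0,0,0,0,1],
    [1,-1,0,0,0,0,1],
    [1,-1,0,0,0,0,1],
    [0,0,-1,0,0,0,1],
    [0,0,-1,0,0,0,1],
    [0,0,-1,0,0,0,1],
    [0,0,-1,0,0,0,1],
    [0,0,-1,0,0,0,1],
    [0,0,-1,0,0,0,1],
    [0,0,0,0,0,0,0],
    [0,0,0,0,0,0,0],
    [0,0,0,0,0,0,0]
  ],
  "grip_force": 40
}}

```text
t: 8.95
tool_pos: [0.6321, 0.1276, 0.0787]
tool_rot: [0.421, 3.111, 0.001]
contact_force: [1.0, -0.8, 0.6]
opening: 0.0437
```

Emit:
{"name": "carry_out", "arguments": {
  "series": [
    [0,0,0,0,0,0,0],
    [0,0,0,0,0,0,0]
  ]
}}

```text
t: 9.15
tool_pos: [0.6319, 0.1308, 0.0798]
tool_rot: [0.421, 3.112, 0.011]
contact_force: [-3.4, 8.3, 3.8]
opening: 0.0187
```

Run:
```python
from station import ctrl
from h import *
S=ctrl.get_image('side')
o=ctrl.get_obs();print(ctrl.pinch_z,o['t'],o['tool_pos'].round(4),o['contact_force'].round(1),o['opening'])
g=lambda f:(255*(f/255.)**.5).astype(np.uint8)
cv2.imwrite('pics/k8.png',cv2.resize(g(S['frame'][110:180,225:285]),None,fx=6.6,fy=6.6,interpolation=cv2.INTER_NEAREST))
```

```text
0.0187 9.2 [0.6318 0.1307 0.0798] [-3.6  8.3  5. ] 0.018630285924807723
```

View pics/k8.png

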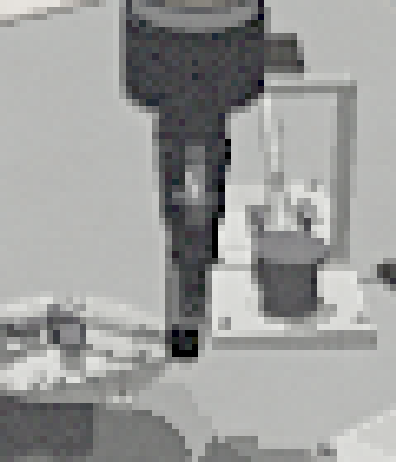

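The knob is held (opening 18.6 mm). Now I'll take it along the arc to the middle notch.

Emit:
{"name": "carry_out", "arguments": {
  "series": [
    [-0.17,-0.13,0,0,0,0,0],
    [-0.17,-0.14,0,0,0,0,0],
    [-0.19,-0.12,0,0,0,0,0],
    [-0.19,-0.11,0,0,0,0,0],
    [-0.21,-0.09,0,0,0,0,0],
    [-0.21,-0.09,0,0,0,0,0],
    [-0.22,-0.06,0,0,0,0,0],
    [-0.22,-0.05,0,0,0,0,0],
    [0,0,0,0,0,0,0],
    [0,0,0,0,0,0,0]
  ]
}}

```text
t: 10.2
tool_pos: [0.5949, 0.1101, 0.08]
tool_rot: [0.423, 3.104, 0.01]
contact_force: [5.7, 7.7, -1.4]
opening: 0.0185
```

Run:
```python
from station import ctrl
from h import *
S=ctrl.get_image('side');T=ctrl.get_image('top')
o=ctrl.get_obs();print(o['t'],o['tool_pos'].round(4),o['contact_force'].round(1),o['opening'])
g=lambda f:(255*(f/255.)**.6).astype(np.uint8)
cv2.imwrite('pics/k9.png',np.hstack([cv2.resize(g(f),(396,396),interpolation=cv2.INTER_CUBIC) for f in (S['frame'][120:180,215:275],T['frame'][145:205,160:220])]))
```

```text
10.3 [0.5949 0.1101 0.08  ] [ 5.3  8.5 -0.6] 0.018345809564900423
```

View pics/k9.png

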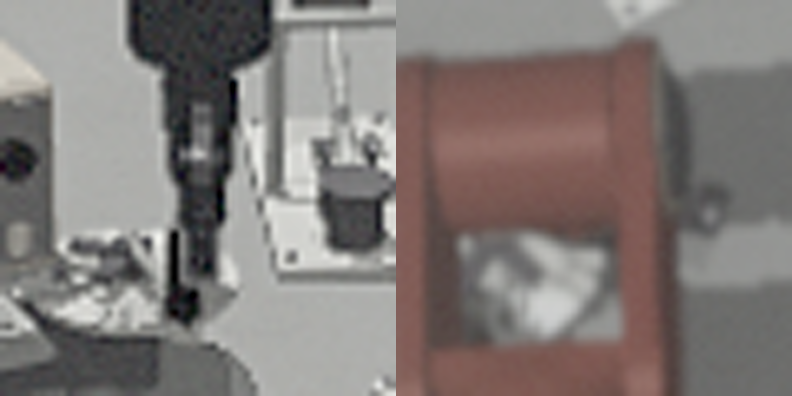

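Emit:
{"name": "carry_out", "arguments": {
  "series": [
    [-0.06,0.04,0,0,0,0,0],
    [-0.06,0.04,0,0,0,0,0],
    [0,0,0,0,0,0,0],
    [0,0,0,0,0,0,0]
  ]
}}

```text
t: 10.7
tool_pos: [0.5911, 0.11, 0.08]
tool_rot: [0.422, 3.107, 0.003]
contact_force: [3.5, -0.0, 6.5]
opening: 0.0185
```

Emit:
{"name": "carry_out", "arguments": {
  "series": [
    [0,0,0,0,0,0,1],
    [0,0,0,0,0,0,1],
    [0,0,0,0,0,0,1],
    [0,0,0,0,0,0,1],
    [0,0,1,0,0,0,1],
    [0,0,1,0,0,0,1],
    [0,0,1,0,0,0,1],
    [0,-1,1,0,0,0,1],
    [0,-1,0,0,0,0,1],
    [0,-1,0,0,0,0,1],
    [0,-1,0,0,0,0,1],
    [0,-1,0,0,0,0,1]
  ]
}}

```text
t: 11.9
tool_pos: [0.588, -0.0161, 0.1765]
tool_rot: [-0.42, -3.112, 0.0]
contact_force: [0.5, -0.5, 0.5]
opening: 0.0855
```

Emit:
{"name": "carry_out", "arguments": {
  "series": [
    [-1,-1,0,0,0,0,1],
    [-1,-1,0,0,0,0,1],
    [-1,-1,0,0,0,0.3,1],
    [-1,-1,0,0,0,0.3,1],
    [-1,-1,0,0,0,0,1],
    [0,0,0,0,0,0,1]
  ]
}}

```text
t: 12.5
tool_pos: [0.4612, -0.1421, 0.1764]
tool_rot: [-0.333, -3.122, 0.001]
contact_force: [-0.2, 0.3, -1.2]
opening: 0.0854
```

Run:
```python
from station import ctrl
from h import *
S=ctrl.get_image('side');T=ctrl.get_image('top')
o=ctrl.get_obs();print(o['t'],o['tool_pos'].round(4),o['tool_rot'].round(3),o['contact_force'].round(1),o['opening'])
g=lambda f:(255*(f/255.)**.6).astype(np.uint8)
cv2.imwrite('pics/k10.png',np.hstack([cv2.resize(g(f),(396,396),interpolation=cv2.INTER_CUBIC) for f in (S['frame'][130:190,205:265],T['frame'][145:205,160:220])]))
for P in (S,T):
  for n,z in(('lever_knob',.129),('notch_mark',.066)): print(n,[(m[0],m[1].round(1),at(P,m[1],z).round(4)) for m in marks(ctrl,P,n)])
```

```text
12.6 [ 0.4631 -0.1404  0.1767] [-3.300e-01 -3.124e+00 -1.000e-03] [ 0.4 -0.2  0.2] 0.08556683359147238
lever_knob [(0.64, array([179.4, 141.4]), array([0.3947, 0.2783, 0.129 ])), (0.55, array([243.4, 156.9]), array([0.5836, 0.0917, 0.129 ]))]
notch_mark [(0.8, array([246.6, 169.5]), array([0.6024, 0.1136, 0.066 ]))]
lever_knob [(0.64, array([315.8, 260.6]), array([ 0.292 , -0.3031,  0.129 ])), (0.59, array([279.1, 145. ]), array([ 0.6899, -0.1892,  0.129 ])), (0.43, array([193.9, 176.8]), array([0.5871, 0.1064, 0.129 ]))]
notch_mark [(0.92, array([196. , 176.3]), array([0.5949, 0.1079, 0.066 ]))]
```

View pics/k10.png

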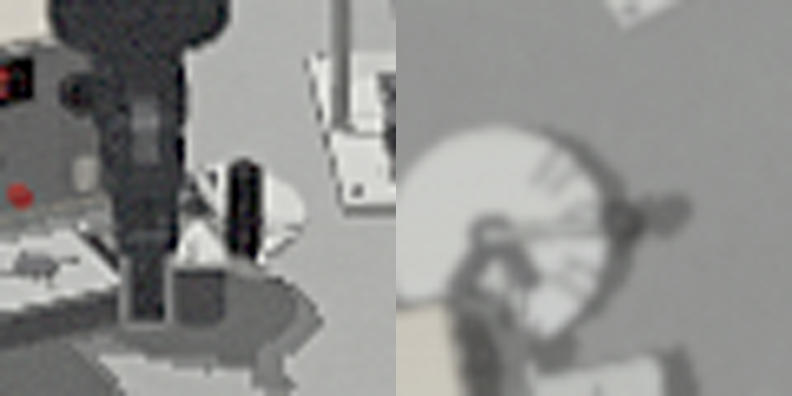

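Run:
```python
from station import ctrl
from h import *
T=ctrl.get_image('top');S=ctrl.get_image('side')
f=T['frame']
crop=f[165:190,165:205]
cv2.imwrite('pics/k11.png',cv2.resize((255*(crop/255.)**.6).astype(np.uint8),None,fx=18,fy=18,interpolation=cv2.INTER_CUBIC))
s=np.array([.4733,.1225,.171]);c,sn=np.cos(.171),np.sin(.171)
W=lambda x,y,z:np.array([s[0]+c*x-sn*y,s[1]+sn*x+c*y,z])
for nm,X in(('piv',W(.115,.04,.09)),('k.65',W(.115,-.035,.129)),('k.60',W(.115+.075*np.sin(.05),.04-.075*np.cos(.05),.129)),('k.70',W(.115-.075*np.sin(.05),.04-.075*np.cos(.05),.129)),('notch',W(.115,-.035,.066)),('kbase.65',W(.115,-.035,.077))):
    print(nm,X.round(4),((proj(T,X)[0]-[165,165]+.5)*18).round(0),((proj(S,X)[0]-[205,130]+.5)*6.6).round(0))
print(at(T,(194.2,178.0),.129),at(S,(242,155),.129))
```

```text
piv [0.5798 0.1815 0.09  ] [176. 286.] [203. 175.]
k.65 [0.5926 0.1076 0.129 ] [522. 193.] [264. 166.]
k.60 [0.5963 0.1083 0.129 ] [518. 174.] [271. 164.]
k.70 [0.5889 0.107  0.129 ] [525. 212.] [258. 167.]
notch [0.5926 0.1076 0.066 ] [569. 224.] [264. 271.]
kbase.65 [0.5926 0.1076 0.077 ] [561. 219.] [264. 253.]
[0.58293529 0.10538287 0.129     ] [0.58315873 0.10711972 0.129     ]
```

View pics/k11.png

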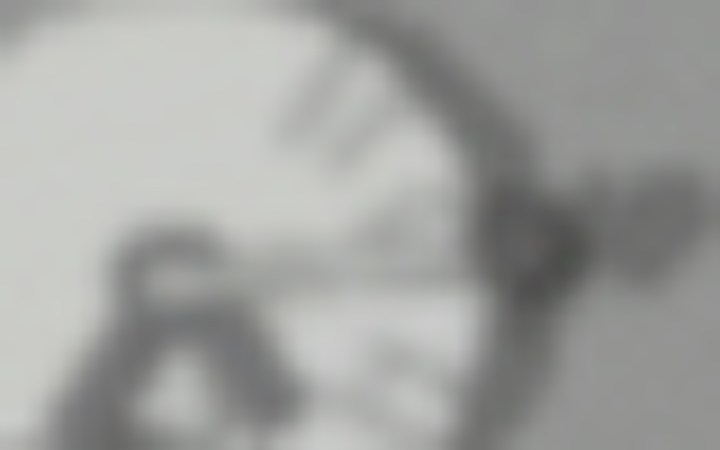

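```bash
cat > ov.py <<'E'
from station import ctrl
from h import *
import sys
T=ctrl.get_image('top')
T0=cv2.imread('pics/top0.png')
s=np.array([.4733,.1225,.171]);c,sn=np.cos(.171),np.sin(.171)
W=lambda x,y,z:np.array([s[0]+c*x-sn*y,s[1]+sn*x+c*y,z])
K=lambda v,r,z:W(.115+r*np.sin(.65-v),.04-r*np.cos(.65-v),z)
out=[]
for f in(T0,T['frame']):
    a=cv2.resize((255*(f[155:200,165:210]/255.)**.6).astype(np.uint8),None,fx=8.8,fy=8.8,interpolation=cv2.INTER_CUBIC)
    px=lambda X:tuple(int(x) for x in ((proj(T,X)[0]-[165,155]+.5)*8.8))
    for v in(0,.65,1.3): cv2.line(a,px(K(v,.052,.066)),px(K(v,.066,.066)),(0,0,255),1)
    for v in(0,.05,.65,.78): cv2.circle(a,px(K(v,.075,.129)),2,(0,255,0),-1)
    cv2.circle(a,px(K(0,0,.09)),2,(255,0,0),-1)
    out.append(a)
cv2.imwrite('pics/'+sys.argv[1],np.hstack(out))
E
python3 ov.py k12.png
```

```text
(no output)
```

View pics/k12.png

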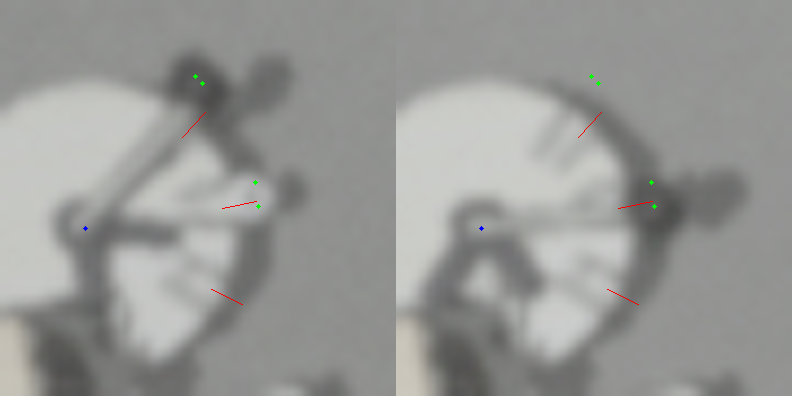

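Both cameras and the ridge pairs agree that the lever overshot. The knob is at (0.583, 0.106), v about 0.8, just past the far ridge (about 0.755). The knob can slide along the pads in x, which explains it. I'll turn the jaws along the stand's x so the grip fixes the knob in the direction of motion, then bring it back.

Emit:
{"name": "carry_out", "arguments": {
  "series": [
    [0.4,0.82,0,0,0,-1,1],
    [0.4,0.82,0,0,0,-1,1],
    [0.4,0.82,0,0,0,-1,1],
    [0.4,0.82,0,0,0,-1,1],
    [0.4,0.82,0,0,0,-1,1],
    [0.4,0.82,0,0,0,-1,1],
    [0.4,0.82,0,0,0,-1,1],
    [0.4,0.82,0,0,0,-1,1],
    [0.4,0.82,0,0,0,-1,1],
    [0.4,0.82,0,0,0,-1,1],
    [0.4,0.82,0,0,0,-1,1],
    [0.4,0.85,0,0,0,-1,1]
  ]
}}

```text
t: 14.15
tool_pos: [0.5839, 0.1079, 0.1767]
tool_rot: [-2.038, -2.39, 0.0]
contact_force: [0.7, 0.6, 0.3]
opening: 0.0854
```

Emit:
{"name": "carry_out", "arguments": {
  "series": [
    [0,0,0,0,0,0,1],
    [0,0,0,0,0,0,1]
  ]
}}

```text
t: 14.35
tool_pos: [0.5833, 0.1069, 0.1765]
tool_rot: [-2.031, -2.396, 0.001]
contact_force: [-0.9, -0.7, -0.1]
opening: 0.0851
```

Run:
```python
from station import ctrl
from h import *
S=ctrl.get_image('side')
o=ctrl.get_obs();print(o['t'],o['tool_pos'].round(4),o['tool_rot'].round(3),o['contact_force'].round(1),o['opening'],o['q'].round(2))
R=cv2.Rodrigues(o['tool_rot'])[0]; print(R[:,1].round(3),R[:,2].round(3))
cv2.imwrite('pics/k13.png',cv2.resize((255*(S['frame'][100:190,195:285]/255.)**.6).astype(np.uint8),None,fx=6,fy=6,interpolation=cv2.INTER_CUBIC))
```

```text
14.4 [0.5832 0.1064 0.1766] [-2.032e+00 -2.395e+00  1.000e-03] [-0.1 -0.3  0.4] 0.08547245159453506 [ 0.06 -0.    1.72 -0.    1.42 -0.11]
[ 0.987  0.163 -0.001] [-0.001 -0.    -1.   ]
```

View pics/k13.png

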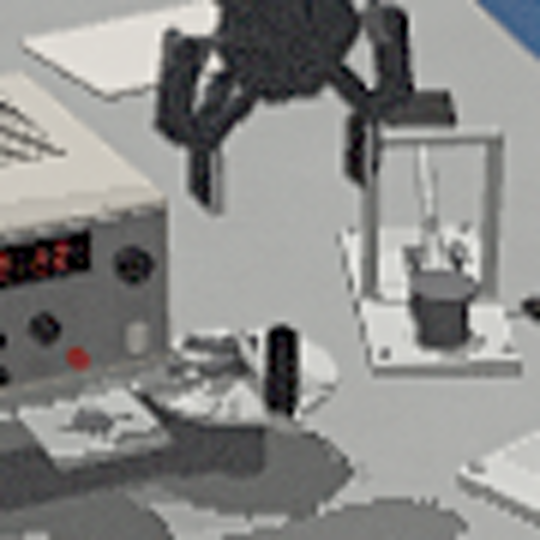

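The knob (282,330) lies midway between the fingers (205 and 360). Down and grip.

Emit:
{"name": "carry_out", "arguments": {
  "series": [
    [0,0,-1,0,0,0,1],
    [0,0,-1,0,0,0,1],
    [0,0,-1,0,0,0,1],
    [0,0,-0.88,0,0,0,1],
    [0,0,0,0,0,0,1],
    [0,0,0,0,0,0,0],
    [0,0,0,0,0,0,0],
    [0,0,0,0,0,0,0],
    [0,0,0,0,0,0,0],
    [0,0,0,0,0,0,0]
  ],
  "grip_force": 40
}}

```text
t: 15.4
tool_pos: [0.5841, 0.1066, 0.0812]
tool_rot: [2.033, 2.393, 0.002]
contact_force: [-0.1, -0.2, 2.3]
opening: 0.0185
```

Emit:
{"name": "carry_out", "arguments": {
  "series": [
    [0.1,0.01,0,0,0,0,0],
    [0.1,0.01,0,0,0,0,0],
    [0,0,0,0,0,0,0]
  ]
}}

```text
t: 15.7
tool_pos: [0.5891, 0.1065, 0.081]
tool_rot: [2.032, 2.394, -0.001]
contact_force: [-2.2, -2.0, 5.5]
opening: 0.0188
```

Emit:
{"name": "carry_out", "arguments": {
  "series": [
    [0.1,0.01,0,0,0,0,0],
    [0,0,0,0,0,0,0]
  ]
}}

```text
t: 15.9
tool_pos: [0.5913, 0.1064, 0.0809]
tool_rot: [2.033, 2.394, -0.003]
contact_force: [-2.3, -4.2, 6.4]
opening: 0.0186
```

Emit:
{"name": "carry_out", "arguments": {
  "series": [
    [0.1,0.01,0,0,0,0,0],
    [0,0,0,0,0,0,0]
  ]
}}

```text
t: 16.1
tool_pos: [0.5938, 0.1064, 0.0809]
tool_rot: [2.033, 2.393, -0.003]
contact_force: [-2.3, -4.5, 6.3]
opening: 0.0188
```

Emit:
{"name": "carry_out", "arguments": {
  "series": [
    [0.06,0,0,0,0,0,0],
    [0,0,0,0,0,0,0]
  ]
}}

```text
t: 16.3
tool_pos: [0.5948, 0.1066, 0.0809]
tool_rot: [2.033, 2.395, -0.004]
contact_force: [-4.3, -3.3, 7.4]
opening: 0.0183
```

Emit:
{"name": "carry_out", "arguments": {
  "series": [
    [0,0,0,0,0,0,0.5],
    [0,0,0,0,0,0,1],
    [0,0,0,0,0,0,1],
    [0,0,0,0,0,0,1],
    [0,0,1,0,0,0,1],
    [0,0,1,0,0,0,1],
    [0,0,1,0,0,0,1],
    [0,0,1,0,0,0,1],
    [-0.4,-0.82,0,0,0,1,1],
    [-0.4,-0.82,0,0,0,1,1],
    [-0.4,-0.82,0,0,0,1,1],
    [-0.4,-0.82,0,0,0,1,1]
  ]
}}

```text
t: 17.5
tool_pos: [0.5545, 0.025, 0.1798]
tool_rot: [-1.512, -2.754, -0.0]
contact_force: [0.6, -0.5, -0.1]
opening: 0.0854
```

Emit:
{"name": "carry_out", "arguments": {
  "series": [
    [-0.5,-0.82,0,0,0,1,1],
    [-0.5,-0.82,0,0,0,1,1],
    [-0.5,-0.82,0,0,0,1,1],
    [-0.5,-0.82,0,0,0,1,1],
    [-0.5,-0.82,0,0,0,1,1],
    [-0.5,-0.82,0,0,0,1,1],
    [-0.5,-0.82,0,0,0,1,1],
    [-0.5,-0.82,0,0,0,1,1],
    [0,0,0,0,0,0,1]
  ]
}}

```text
t: 18.4
tool_pos: [0.4541, -0.14, 0.1798]
tool_rot: [-0.331, -3.124, 0.001]
contact_force: [0.1, 0.2, 0.3]
opening: 0.0851
```

```bash
python3 ov.py k14.png
python3 - <<'E'
from station import ctrl
from h import *
S=ctrl.get_image('side')
o=ctrl.get_obs();print(o['t'],o['tool_pos'].round(4),o['tool_rot'].round(3),o['contact_force'].round(1))
cv2.imwrite('pics/k15.png',cv2.resize((255*(S['frame'][130:190,205:265]/255.)**.6).astype(np.uint8),None,fx=6.6,fy=6.6,interpolation=cv2.INTER_CUBIC))
E
```

```text
18.5 [ 0.455  -0.1384  0.1799] [3.310e-01 3.124e+00 1.000e-03] [0.3 0.  0.7]
```

View pics/k14.png

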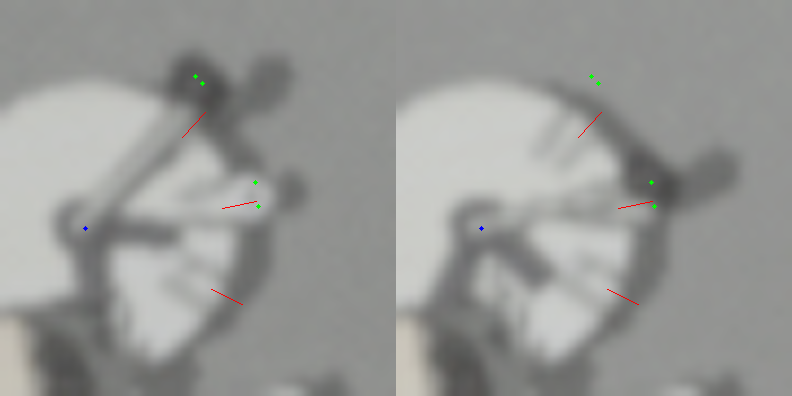

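View pics/k15.png

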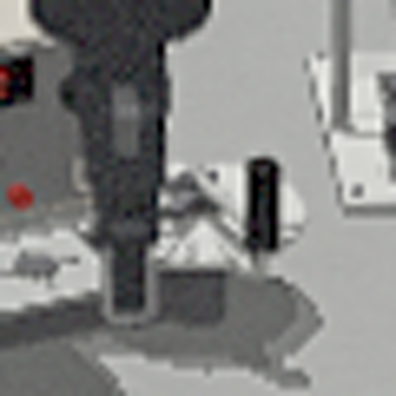

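The lever now sits between the middle ridge pair. The top view gives 13.5° for the lever against 13.2° for the notch, and in the side view the knob column is 263 against the predicted 264. Now the jack: lower over the bow.

Emit:
{"name": "carry_out", "arguments": {
  "series": [
    [-0.08,-1,0,0,0,0,1],
    [0,-0.2,0,0,0,0,1],
    [0,0,-1,0,0,0,1],
    [0,0,-0.6,0,0,0,1],
    [0,0,0,0,0,0,1]
  ]
}}

```text
t: 19.0
tool_pos: [0.4513, -0.1667, 0.1366]
tool_rot: [-0.326, -3.119, -0.004]
contact_force: [-0.8, 0.2, -0.5]
opening: 0.0853
```

Run:
```python
from station import ctrl
from h import *
S=ctrl.get_image('side');T=ctrl.get_image('top')
o=ctrl.get_obs();print(o['t'],o['tool_pos'].round(4),o['tool_rot'].round(3),o['contact_force'].round(1))
cv2.imwrite('pics/j1.png',np.hstack([cv2.resize((255*(f/255.)**.6).astype(np.uint8),None,fx=4,fy=4,interpolation=cv2.INTER_CUBIC) for f in (S['frame'][150:270,170:270],T['frame'][160:280,220:320])]))
```

```text
19.1 [ 0.4529 -0.1677  0.1395] [-3.260e-01 -3.124e+00 -1.000e-03] [-0.2 -0.9  0.1]
```

View pics/j1.png

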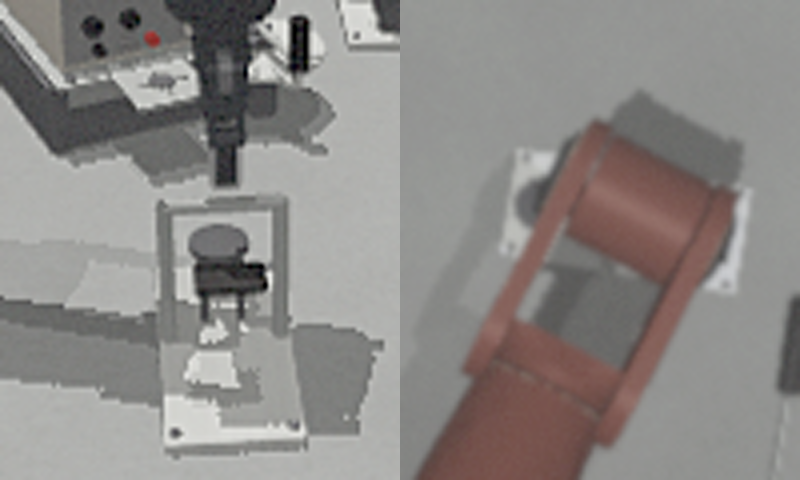

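The fingers (225,185) are over the middle of the bow (222,203). Down and grip.

Emit:
{"name": "carry_out", "arguments": {
  "series": [
    [0,0,-1,0,0,0,1],
    [0,0,-1,0,0,0,1],
    [0,0,0,0,0,0,1],
    [0,0,0,0,0,0,0],
    [0,0,0,0,0,0,0],
    [0,0,0,0,0,0,0],
    [0,0,0,0,0,0,0],
    [0,0,0,0,0,0,0],
    [0,0,0,0,0,0,0]
  ],
  "grip_force": 50
}}

```text
t: 20.0
tool_pos: [0.454, -0.1675, 0.0911]
tool_rot: [0.327, 3.122, 0.004]
contact_force: [0.9, 4.9, 3.7]
opening: 0.01
```

Run:
```python
from station import ctrl
from h import *
S=ctrl.get_image('side')
o=ctrl.get_obs();print(o['t'],o['tool_pos'].round(4),o['tool_rot'].round(3),o['contact_force'].round(1),o['opening'])
cv2.imwrite('pics/j2.png',cv2.resize((255*(S['frame'][150:270,170:270]/255.)**.6).astype(np.uint8),None,fx=5,fy=5,interpolation=cv2.INTER_CUBIC))
```

```text
20.05 [ 0.454  -0.1675  0.0911] [0.327 3.122 0.004] [0.6 5.  4.2] 0.01032851966097054
```

View pics/j2.png

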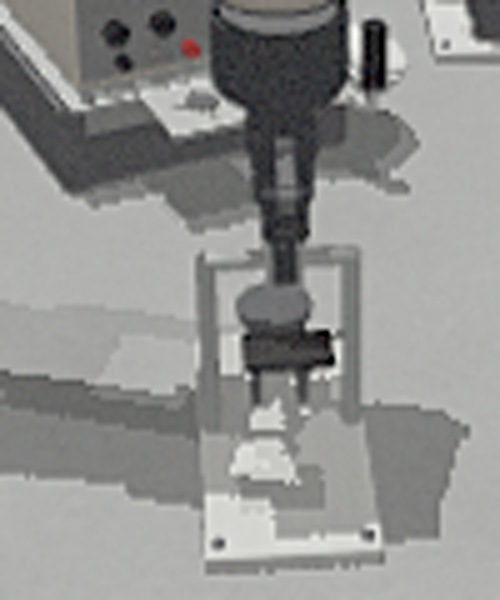

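Bow gripped. I'll slide and turn the jack to a pre-position in line with the stand.

Emit:
{"name": "carry_out", "arguments": {
  "series": [
    [0.22,0.38,0.05,0,0,0.37,0],
    [0.22,0.38,0,0,0,0.37,0],
    [0.22,0.38,0,0,0,0.37,0],
    [0.22,0.38,0,0,0,0.37,0],
    [0.22,0.38,0,0,0,0.37,0],
    [0.22,0.38,0,0,0,0.37,0],
    [0.22,0.38,0,0,0,0.37,0],
    [0.22,0.38,0,0,0,0.37,0],
    [0.22,0.38,0,0,0,0.37,0],
    [0.22,0.38,0,0,0,0.37,0],
    [0,0,0,0,0,0,0],
    [0,0,0,0,0,0,0]
  ]
}}

```text
t: 21.25
tool_pos: [0.5087, -0.0717, 0.0913]
tool_rot: [-0.254, 3.13, 0.005]
contact_force: [1.7, 4.0, 1.1]
opening: 0.0103
```

Run:
```python
from station import ctrl
from h import *
S=ctrl.get_image('side');T=ctrl.get_image('top')
o=ctrl.get_obs();print(o['t'],o['tool_pos'].round(4),o['tool_rot'].round(3),o['contact_force'].round(1),o['opening'],o['wrist_torque'].round(2))
R=cv2.Rodrigues(o['tool_rot'])[0];print('jaw yaw',np.arctan2(-R[0,1],R[1,1]))
cv2.imwrite('pics/j3.png',np.hstack([cv2.resize((255*(f/255.)**.6).astype(np.uint8),None,fx=4,fy=4,interpolation=cv2.INTER_CUBIC) for f in (S['frame'][120:250,170:270],T['frame'][140:270,180:280])]))
```

```text
21.35 [ 0.5085 -0.0721  0.0913] [-0.253  3.13   0.004] [ 3.4  3.7 -0.3] 0.01038810668563139 [ 0.74 -0.48  0.07]
jaw yaw 0.16116902496144683
```

View pics/j3.png

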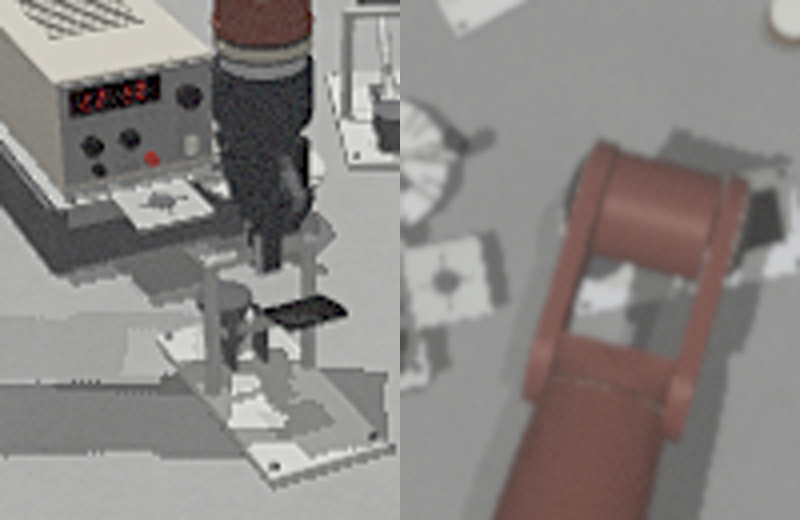

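```bash
cat >> h.py <<'E'
def fitpose(obs,x0,verbose=True):
    def X(q,m):
        c,s=np.cos(q[2]),np.sin(q[2]); return np.array([q[0]+c*m[0]-s*m[1],q[1]+s*m[0]+c*m[1],m[2]])
    f=lambda q:np.concatenate([proj(P,X(q,m))[0]-np.array(uv) for P,m,uv in obs])
    r=least_squares(f,x0,loss='soft_l1')
    if verbose: print(r.x.round(4)); print(r.fun.reshape(-1,2).round(1).tolist())
    return r.x
E
python3 - <<'E'
from station import ctrl
from h import *
S=ctrl.get_image('side');T=ctrl.get_image('top')
s=lambda u,v:(170+u/4-.5,120+v/4-.5); t=lambda u,v:(180+(u-400)/4-.5,140+v/4-.5)
q=fitpose([(S,(-.05,.03,.012),s(158,335)),(S,(-.05,-.19,.012),s(275,476)),(S,(.05,-.19,.012),s(395,445)),(S,(0,0,.054),s(225,293)),(T,(-.05,.03,.012),t(580,312)),(S,(-.042,-.07,.134),s(205,255)),(S,(.042,-.07,.134),s(327,222)),(S,(0,-.147,.122),s(305,311)),(T,(0,-.147,.122),t(765,220))],[.5,0,.17])
# stand-frame
a=.171;d=q[:2]-[.4733,.1225]
print('stand frame',np.cos(a)*d[0]+np.sin(a)*d[1],-np.sin(a)*d[0]+np.cos(a)*d[1])
for n,P in(('T',T),('S',S)):
  print(n,[(m[0],at(P,m[1],.054).round(4)) for m in marks(ctrl,P,'saddle_top')],[(m[0],at(P,m[1],.07).round(4)) for m in marks(ctrl,P,'lift_boss')])
E
```

```text
[ 0.4967 -0.0054  0.1667]
[[0.4, 0.0], [-0.3, 0.8], [-0.8, -0.2], [0.8, 0.6], [-0.8, 0.9], [2.3, 1.5], [-3.4, 3.8], [1.1, -0.3], [-1.7, -0.2]]
stand frame 0.0012593814380197667 -0.13003348086640903
T [(0.59, array([ 0.4673, -0.6477,  0.054 ])), (0.54, array([ 0.8456, -0.0126,  0.054 ])), (0.49, array([ 0.4876, -0.0101,  0.054 ])), (0.44, array([0.7561, 0.2808, 0.054 ]))] [(0.95, array([0.4753, 0.1234, 0.07  ]))]
S [(0.8, array([ 0.4679, -0.6475,  0.054 ])), (0.66, array([ 0.8285, -0.0106,  0.054 ])), (0.55, array([0.4938, 0.0098, 0.054 ])), (0.52, array([0.7524, 0.286 , 0.054 ]))] [(0.85, array([0.4681, 0.1178, 0.07  ]))]
```

The jack is at (+1, -130) mm in the stand's frame, yaw 0.167, as planned. Sliding in by 130 mm.

Emit:
{"name": "carry_out", "arguments": {
  "series": [
    [-0.09,0.51,0,0,0,0,0],
    [-0.09,0.51,0,0,0,0,0],
    [-0.09,0.51,0,0,0,0,0],
    [-0.09,0.51,0,0,0,0,0],
    [-0.09,0.51,0,0,0,0,0],
    [-0.09,0.51,0,0,0,0,0],
    [-0.09,0.51,0,0,0,0,0],
    [-0.09,0.51,0,0,0,0,0],
    [-0.09,0.51,0,0,0,0,0],
    [-0.09,0.53,0,0,0,0,0],
    [0,0,0,0,0,0,0],
    [0,0,0,0,0,0,0]
  ]
}}

```text
t: 22.85
tool_pos: [0.4846, 0.057, 0.0911]
tool_rot: [0.254, -3.13, -0.008]
contact_force: [-1.4, 7.3, 1.5]
opening: 0.0097
```

Run:
```python
from station import ctrl
from h import *
S=ctrl.get_image('side');T=ctrl.get_image('top')
o=ctrl.get_obs();print(o['t'],o['tool_pos'].round(4),o['tool_rot'].round(3),o['contact_force'].round(1),o['opening'],o['wrist_torque'].round(2))
cv2.imwrite('pics/j4.png',cv2.resize((255*(S['frame'][110:220,160:280]/255.)**.6).astype(np.uint8),None,fx=5,fy=5,interpolation=cv2.INTER_CUBIC)) 
cv2.imwrite('pics/j4t.png',cv2.resize((255*(T['frame'][150:250,160:280]/255.)**.6).astype(np.uint8),None,fx=5,fy=5,interpolation=cv2.INTER_CUBIC))
```

```text
22.95 [0.4847 0.0567 0.0911] [ 0.253 -3.13  -0.008] [-1.3  6.4  1.7] 0.010160336343555551 [1.04 0.28 0.01]
```

View pics/j4.png

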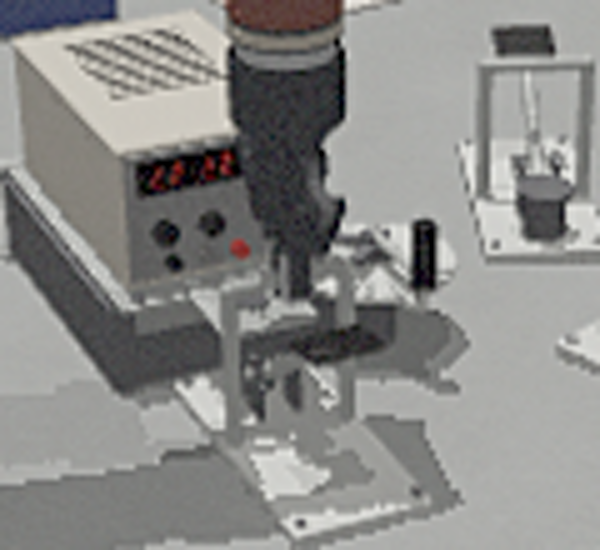

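View pics/j4t.png

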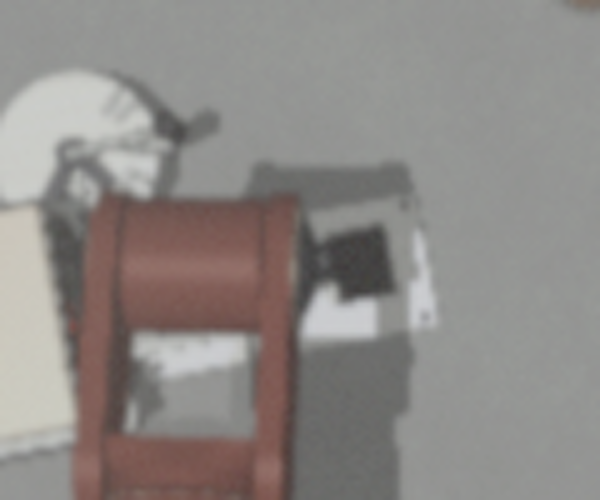

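Run:
```python
from station import ctrl
from h import *
S=ctrl.get_image('side');T=ctrl.get_image('top')
s=lambda u,v:(160+u/5-.5,110+v/5-.5); t=lambda u,v:(160+u/5-.5,150+v/5-.5)
q=fitpose([(S,(-.05,-.19,.012),s(298,534)),(S,(.05,-.19,.012),s(436,495)),(T,(-.05,-.19,.012),t(436,326)),(T,(.05,-.19,.012),t(415,203)),(S,(0,-.147,.122),s(340,342)),(T,(0,-.147,.122),t(360,262))],[.5,0.1,.17])
a=.171;d=q[:2]-[.4733,.1225]
print('stand frame',np.cos(a)*d[0]+np.sin(a)*d[1],-np.sin(a)*d[0]+np.cos(a)*d[1])
```

```text
[0.4752 0.1257 0.1458]
[[-0.3, 0.3], [0.3, 0.9], [0.2, 0.2], [-0.1, -2.0], [-0.2, -0.6], [-0.3, 0.4]]
stand frame 0.0024320846305081493 0.0028215018219021983
```

The jack is within about 3 mm of the boss by both the arm's travel and the picture (tolerance 12 mm). Let go and rise.

Emit:
{"name": "carry_out", "arguments": {
  "series": [
    [0,-0.05,0,0,0,0,0.4],
    [0,0,0,0,0,0,1],
    [0,0,0,0,0,0,1],
    [0,0,0,0,0,0,1],
    [0,0,1,0,0,0,1],
    [0,0,1,0,0,0,1],
    [0,0,1,0,0,0,0.5],
    [0,0,1,0,0,0,0],
    [0,-1,0,0,0,0,0],
    [0,-1,0,0,0,0,0],
    [0.2,-1,0,0,0,0,0],
    [0.2,-1,0,0,0,0,0]
  ]
}}

```text
t: 24.25
tool_pos: [0.4955, -0.0477, 0.1913]
tool_rot: [-0.253, 3.131, -0.0]
contact_force: [-0.2, -0.7, 0.3]
opening: 0.0004
```

Emit:
{"name": "carry_out", "arguments": {
  "series": [
    [0.2,-1,0,0,0,0,0],
    [0,-1,0,0,0,0,0],
    [0,-1,0,0,0,0,0],
    [0,-1,0,0,0,0,0],
    [0,0,0,0,0,0,0]
  ]
}}

```text
t: 24.75
tool_pos: [0.5003, -0.1491, 0.1911]
tool_rot: [0.247, -3.132, 0.001]
contact_force: [0.1, -0.3, 0.9]
opening: 0.0002
```

Run:
```python
from station import ctrl
from h import *
S=ctrl.get_image('side');T=ctrl.get_image('top')
o=ctrl.get_obs();print(o['t'],o['tool_pos'].round(4),o['tool_rot'].round(3),o['contact_force'].round(1),o['opening'])
cv2.imwrite('pics/j5.png',cv2.resize((255*(S['frame'][110:220,160:280]/255.)**.6).astype(np.uint8),None,fx=5,fy=5,interpolation=cv2.INTER_CUBIC)) 
cv2.imwrite('pics/j5t.png',cv2.resize((255*(T['frame'][150:250,160:280]/255.)**.6).astype(np.uint8),None,fx=5,fy=5,interpolation=cv2.INTER_CUBIC))
```

```text
24.85 [ 0.5003 -0.1468  0.191 ] [ 2.510e-01 -3.131e+00 -1.000e-03] [ 0.2  0.1 -0.6] 7.27786122170413e-05
```

View pics/j5.png

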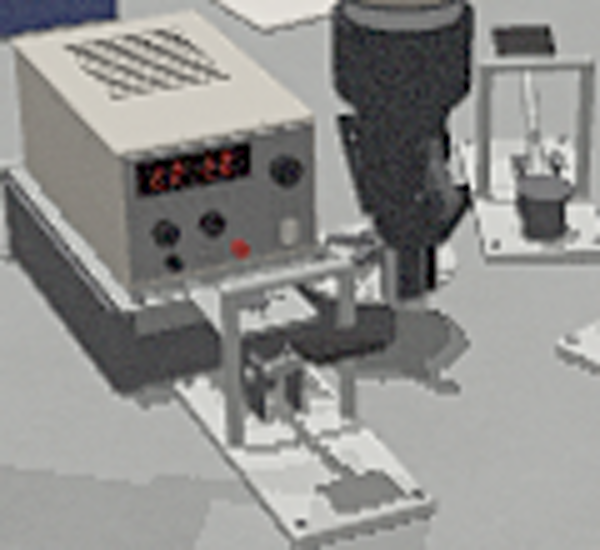

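View pics/j5t.png

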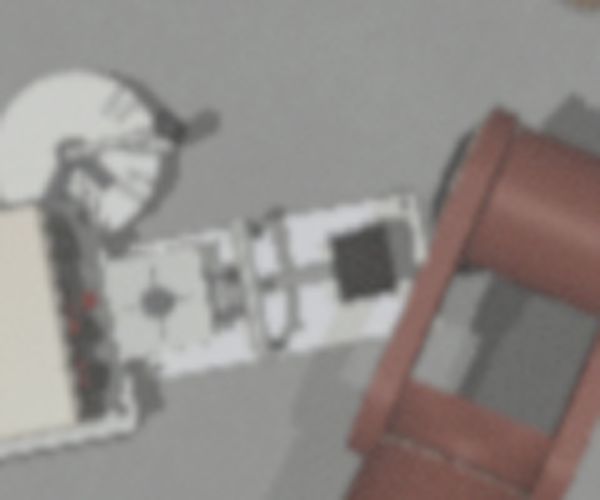

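Run:
```python
from station import ctrl
from h import *
S=ctrl.get_image('side');T=ctrl.get_image('top')
s=lambda u,v:(160+u/5-.5,110+v/5-.5); t=lambda u,v:(160+u/5-.5,150+v/5-.5)
q=fitpose([(S,(-.05,-.19,.012),s(298,534)),(S,(.05,-.19,.012),s(436,495)),(T,(.05,-.19,.012),t(413,197)),(T,(0,-.147,.122),t(363,262)),(T,(.046,-.07,.134),t(240,225)),(T,(-.046,-.07,.134),t(266,347)),(S,(.048,-.07,.134),s(350,265)),(S,(-.048,-.07,.134),s(228,293)),],[.5,0.1,.17])
b=fitpose([(T,(0,0,.076),t(159,301)),(T,(.035,-.035,.076),t(202,250)),(T,(-.035,-.035,.076),t(214,346)),(T,(.075,.05,.186),t(42,205)),(T,(-.075,.05,.186),t(77,426))],[.47,.12,.17])
a=b[2];d=q[:2]-b[:2]
print('stand frame',np.cos(a)*d[0]+np.sin(a)*d[1],-np.sin(a)*d[0]+np.cos(a)*d[1])
```

```text
[0.4684 0.1219 0.1856]
[[0.3, 1.0], [0.5, 0.9], [0.4, -0.9], [-0.1, 0.7], [-0.5, -0.5], [-0.2, 1.5], [0.7, -1.1], [-1.5, -0.6]]
[0.4726 0.1249 0.1405]
[[0.1, 0.8], [-0.3, -0.3], [0.3, -0.0], [0.0, -0.5], [-0.1, 0.2]]
stand frame -0.0046185920270296185 -0.0023319013651604222
```

The jack stayed put on release, with the saddle within about 5 mm of the boss in every estimate. Go above the pad.

Emit:
{"name": "carry_out", "arguments": {
  "series": [
    [-0.03,0.97,0,0,0,0,0],
    [-0.03,0.97,0,0,0,0,0],
    [-0.03,0.97,0,0,0,0,0],
    [-0.03,0.97,0,0,0,0,0],
    [-0.03,0.97,0,0,0,0,0],
    [0,0,-1,0,0,0,0],
    [0,0,-1,0,0,0,0],
    [0,0,-0.6,0,0,0,0],
    [0,0,0,0,0,0,0]
  ]
}}

```text
t: 25.85
tool_pos: [0.4947, -0.0244, 0.1234]
tool_rot: [0.254, -3.126, -0.002]
contact_force: [0.3, -0.4, 0.2]
opening: -0.0
```

Run:
```python
from station import ctrl
from h import *
S=ctrl.get_image('side')
o=ctrl.get_obs();print(o['t'],o['tool_pos'].round(4),o['contact_force'].round(1))
cv2.imwrite('pics/p1.png',cv2.resize((255*(S['frame'][110:220,160:280]/255.)**.6).astype(np.uint8),None,fx=5,fy=5,interpolation=cv2.INTER_CUBIC))
```

```text
25.9 [ 0.4959 -0.0249  0.1252] [0.5 0.2 0.8]
```

View pics/p1.png

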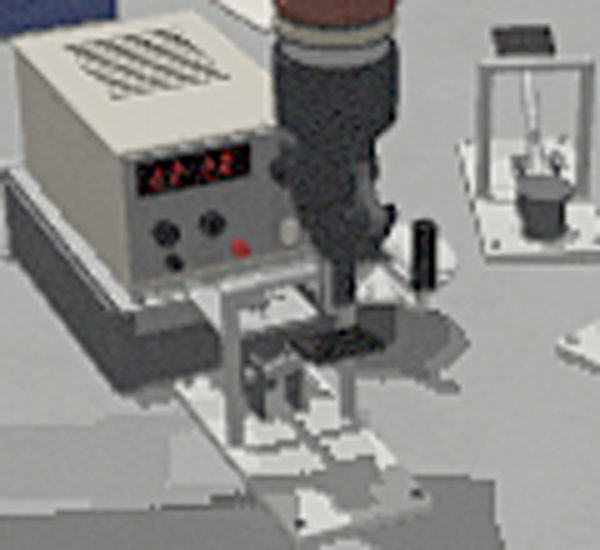

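Emit:
{"name": "carry_out", "arguments": {
  "series": [
    [0,0,-1,0,0,0,0],
    [0.03,-0.2,-0.6,0,0,0,0],
    [0.03,-0.2,-0.42,0,0,0,0],
    [0.03,-0.16,-0.5,0,0,0,0],
    [0,0,0,0,0,0,0]
  ]
}}

```text
t: 26.4
tool_pos: [0.5004, -0.0409, 0.0642]
tool_rot: [-0.251, 3.129, -0.002]
contact_force: [-1.6, -0.3, 9.6]
opening: -0.0003
```

Emit:
{"name": "carry_out", "arguments": {
  "series": [
    [0.03,-0.14,-0.5,0,0,0,0],
    [0.02,-0.06,-0.5,0,0,0,0],
    [0,-0.04,-0.5,0,0,0,0],
    [0,0,0,0,0,0,0]
  ]
}}

```text
t: 26.8
tool_pos: [0.5022, -0.0482, 0.0271]
tool_rot: [-0.252, 3.128, -0.007]
contact_force: [-0.3, -4.8, 10.4]
opening: -0.0003
```

Emit:
{"name": "carry_out", "arguments": {
  "series": [
    [0,0,-0.5,0,0,0,0],
    [0,0,-0.2,0,0,0,0],
    [0,0,0,0,0,0,0],
    [0,0,0,0,0,0,0]
  ]
}}

```text
t: 27.2
tool_pos: [0.5029, -0.048, 0.0108]
tool_rot: [-0.252, 3.127, -0.007]
contact_force: [-0.2, -4.3, 8.9]
opening: -0.0005
```

Run:
```python
from station import ctrl
from h import *
S=ctrl.get_image('side')
o=ctrl.get_obs();print(o['t'],o['tool_pos'].round(4),o['contact_force'].round(1))
cv2.imwrite('pics/p2.png',cv2.resize((255*(S['frame'][110:220,160:280]/255.)**.6).astype(np.uint8),None,fx=5,fy=5,interpolation=cv2.INTER_CUBIC))
```

```text
27.25 [ 0.5028 -0.048   0.0109] [-0.4 -5.9  8.7]
```

View pics/p2.png

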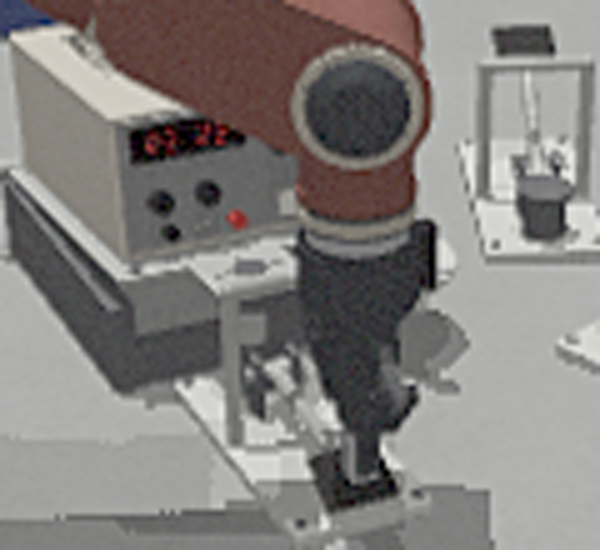

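The first stroke is down: tip about 35 mm up, v about 0.70, force 9 N. The supply's front is clearly raised. Now let it come back all the way up.

Emit:
{"name": "carry_out", "arguments": {
  "series": [
    [0,0,0.4,0,0,0,0],
    [0,0,0.5,0,0,0,0],
    [0,0.04,0.5,0,0,0,0],
    [-0.02,0.06,0.5,0,0,0,0],
    [-0.03,0.14,0.5,0,0,0,0],
    [-0.03,0.16,0.5,0,0,0,0],
    [-0.03,0.2,0.5,0,0,0,0],
    [-0.03,0.2,0.6,0,0,0,0],
    [0,0,1,0,0,0,0],
    [0,-0.5,0.5,0,0,0,0],
    [0,-1,0,0,0,0,0],
    [0,-1,0,0,0,0,0]
  ]
}}

```text
t: 28.45
tool_pos: [0.4968, -0.0893, 0.1464]
tool_rot: [-0.254, 3.131, -0.002]
contact_force: [0.5, 0.2, -0.3]
opening: 0.0002
```

Emit:
{"name": "carry_out", "arguments": {
  "series": [
    [0,-1,0.5,0,0,0,0],
    [0,-1,0.5,0,0,0,0],
    [0,0,0,0,0,0,0]
  ]
}}

```text
t: 28.75
tool_pos: [0.4973, -0.1414, 0.1725]
tool_rot: [-0.247, 3.13, -0.004]
contact_force: [0.1, 1.2, 0.5]
opening: -0.0002
```

Run:
```python
from station import ctrl
from h import *
S=ctrl.get_image('side');T=ctrl.get_image('top')
o=ctrl.get_obs();print(o['t'],o['tool_pos'].round(4),o['contact_force'].round(1))
cv2.imwrite('pics/p3.png',cv2.resize((255*(S['frame'][110:220,160:280]/255.)**.6).astype(np.uint8),None,fx=5,fy=5,interpolation=cv2.INTER_CUBIC)) 
cv2.imwrite('pics/p3t.png',cv2.resize((255*(T['frame'][150:250,160:280]/255.)**.6).astype(np.uint8),None,fx=5,fy=5,interpolation=cv2.INTER_CUBIC))
```

```text
28.85 [ 0.4964 -0.1386  0.1704] [0.4 0.7 0.4]
```

View pics/p3.png

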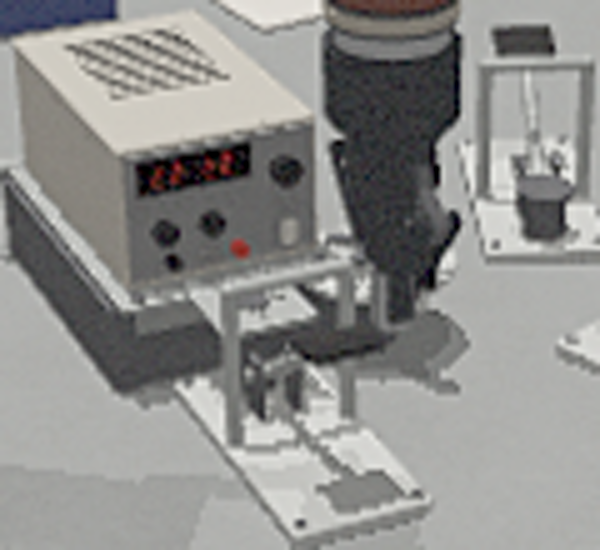

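View pics/p3t.png

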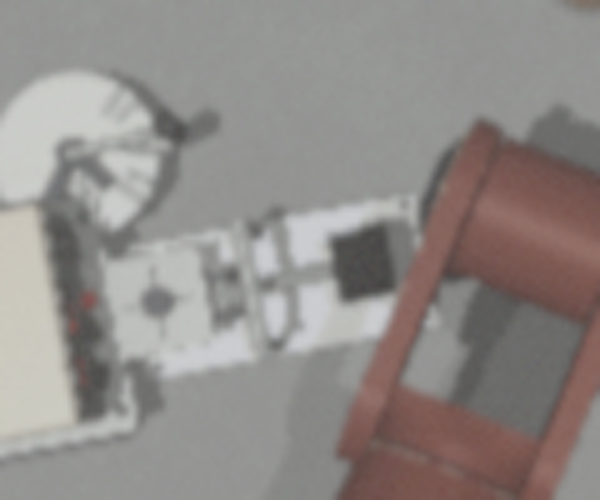

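Handle up, supply lowered, jack and lever exactly as before (same pixels). Second stroke.

Emit:
{"name": "carry_out", "arguments": {
  "series": [
    [0,0.9,0,0,0,0,0],
    [0,0.9,0,0,0,0,0],
    [0,0.9,0,0,0,0,0],
    [0,0.9,0,0,0,0,0],
    [0,0.95,-0.4,0,0,0,0],
    [0,0,-0.7,0,0,0,0],
    [0,0,-0.7,0,0,0,0],
    [0,0,-1,0,0,0,0],
    [0.03,-0.2,-0.6,0,0,0,0],
    [0.03,-0.2,-0.42,0,0,0,0],
    [0.03,-0.16,-0.5,0,0,0,0],
    [0,0,0,0,0,0,0]
  ]
}}

```text
t: 30.05
tool_pos: [0.4983, -0.0382, 0.0622]
tool_rot: [0.252, -3.129, -0.002]
contact_force: [-5.6, 1.8, 8.5]
opening: -0.0004
```

Emit:
{"name": "carry_out", "arguments": {
  "series": [
    [0.03,-0.14,-0.5,0,0,0,0],
    [0.02,-0.06,-0.5,0,0,0,0],
    [0,-0.04,-0.5,0,0,0,0],
    [0,0,0,0,0,0,0]
  ]
}}

```text
t: 30.45
tool_pos: [0.5016, -0.0456, 0.0259]
tool_rot: [-0.252, 3.129, -0.003]
contact_force: [-1.5, -2.9, 9.5]
opening: 0.0005
```

Emit:
{"name": "carry_out", "arguments": {
  "series": [
    [0,0,-0.5,0,0,0,0],
    [0,0,-0.2,0,0,0,0],
    [0,0,0,0,0,0,0],
    [0,0,0,0,0,0,0]
  ]
}}

```text
t: 30.85
tool_pos: [0.5026, -0.0456, 0.01]
tool_rot: [-0.252, 3.127, -0.004]
contact_force: [-0.2, -2.7, 9.6]
opening: 0.0
```

Run:
```python
from station import ctrl
from h import *
S=ctrl.get_image('side');T=ctrl.get_image('top')
o=ctrl.get_obs();print(o['t'],o['tool_pos'].round(4),o['contact_force'].round(1))
cv2.imwrite('pics/p4.png',cv2.resize((255*(S['frame'][110:220,160:280]/255.)**.6).astype(np.uint8),None,fx=5,fy=5,interpolation=cv2.INTER_CUBIC)) 
cv2.imwrite('pics/p4t.png',cv2.resize((255*(T['frame'][150:250,160:280]/255.)**.6).astype(np.uint8),None,fx=5,fy=5,interpolation=cv2.INTER_CUBIC)) 
cv2.imwrite('pics/p4s.png',S['frame'])
for n in('jar','carton','driver'):
  for P in(S,T): print(n,[(m[0],m[1].round(1),at(P,m[1],0)[:2].round(3)) for m in marks(ctrl,P,n)][:2])
```

```text
30.95 [ 0.5026 -0.0456  0.0101] [-1.4 -1.7  8.7]
jar [(0.72, array([307.3, 225.7]), array([ 0.713, -0.181]))]
jar [(0.57, array([279.7, 143.6]), array([ 0.716, -0.198])), (0.48, array([193.8, 215. ]), array([0.458, 0.128]))]
carton [(0.96, array([321.7, 281.5]), array([ 0.645, -0.426]))]
carton [(0.92, array([342.5, 163.8]), array([ 0.635, -0.429]))]
driver [(0.65, array([183.6, 282.5]), array([ 0.294, -0.325]))]
driver [(0.54, array([314.1, 262.1]), array([ 0.275, -0.312])), (0.5, array([195.2, 212. ]), array([0.469, 0.122]))]
```

View pics/p4.png

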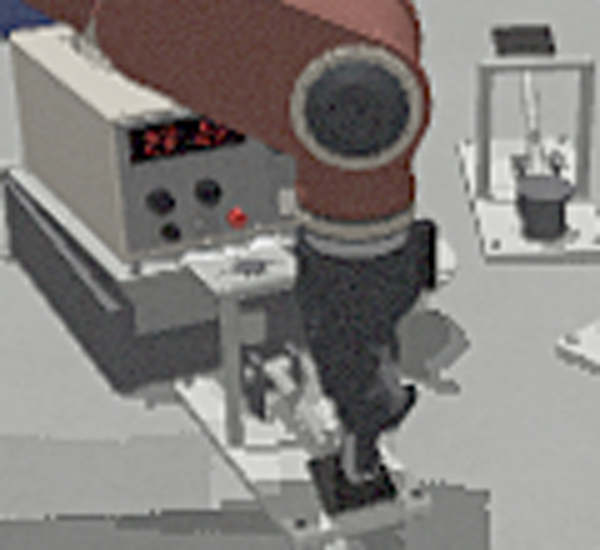

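View pics/p4t.png

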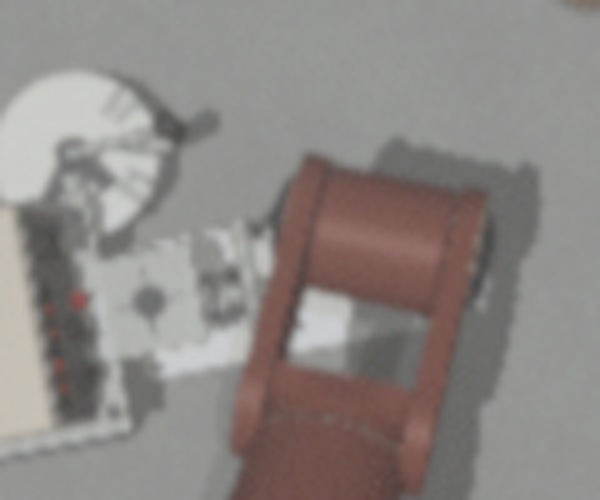

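Run:
```python
from station import ctrl
print(ctrl.finish_job()); o=ctrl.get_obs(); print(o['t'],o['tool_pos'].round(4),o['contact_force'].round(1))
```

```text
the job is handed in; nothing more can be done
None
the job is handed in; nothing more can be done
```

I handed the job in at about t = 31 s, with the handle held down and the front of the supply raised by the jack.

**What I did**
- **Lever:** it is now in the middle notch, but not at the first try. The first grip closed on top of the knob, because the real fingertips lie about 25 mm above the reported TCP; I corrected for that afterwards. The first swing then overshot past the far ridge (v about 0.8), so I gripped the knob again and brought it back.
- **Jack:** I took the one nearest the base, slid it in by its bow, and let go.
- **Strokes:** I pushed the handle fully down, let it come all the way up, and pushed it down again.

**Last checks**
- **Handle:** the tip is about 35 mm up, so v is about 0.7 (0.55 counts as down). The push is about 9 N.
- **Lever:** in the top view it is unchanged, between the middle ridges.
- **Saddle:** my estimates of its place under the boss differed by up to about 5 mm; the boss has 12 mm to spare.
- **Jack:** pictures before and after the trial stroke showed no shift.
- **Bystanders:** the jar, carton and screwdriver read within 1 to 2 cm of their first positions, which is the detector's own scatter. The arm never came near them.

**One close call:** after the missed grip I moved away low, past the supply's top edge. No contact force was measured.

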